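Load the round patch block into the embossing press

ROBOT

A 6-joint arm with a two-finger parallel gripper is mounted at the origin on a cart in front of the work surface, level with it; the furniture and walls round the work are solid. World frame = base frame: x ahead of the robot, y to its left, z up, the work surface at z = 0. Lengths are in mm, angles in rad, forces in N, time in s.
With the tool pointing down it reaches from about 350 to 975 mm from the base axis. Payload 7.1 kg.
Tool frame: the origin (TCP) lies at the very end of the fingers, on their centre line; the grasp point (between the pads) lies 19 mm behind it; z points along the fingers, x is the direction in which the jaws open and shut, and the axes are right-handed (so a half turn about z gives the same grasp; the last joint's range is limited). The gripper opens to 88 mm and grips with 3 to 60 N. Pads are 20 mm wide; open, the fingers measure 115 mm over their backs; the gripper's body (75 mm by 178 mm) begins 61 mm behind the grasp point.
Start: joints at [1.278, 0.423, 1.63, -0, 1.089, -0.019], TCP at [168.963, 601.711, 222.675] pointing down, gripper open.
Joint ranges: [-3, 3], [-0.9, 2.11], [0.09, 2.58], [-1.31, 4.45], [0.11, 2.69], [-2.54, 2.54]. Speed limits (rad/s): [2.39, 2.39, 3.01, 3.14, 3.14, 3.14].

INTERFACE

Orientations are given as a rotation vector (axis times angle).
In Python, from workcell import * gives the robot as it stands.
- The arm moves only by the tool arm_command, never from a script. Its argument "increments" is a list of rows, each a list of 2 entries, a list of its own where there are three numbers: the shift along the tool's x, y, z in cm, then the turn about the tool's z in degrees. In form: [[[dx, dy, dz], turn], ...]. A call has 1 to 20 rows; each row shifts and turns the pose as measured when the row begins, along the tool's axes as they then stand; what a row does not reach is not made up. A row lasts 1/10 s, in which the tool goes at most 50 mm and 8.59 degrees, less where a joint would pass 70% of its speed; a pose out of reach is approached as far as the arm can. A call is refused whole if a number of a shift passes 5 or a number of a turn 8.59, either way. A call with a gripper value outside its range is refused whole. "gripper" is the opening, from 0 (shut) to 1 (fully open), set as the call begins (left out, the last holds). The fingers move at their own pace and stop on an object; the grip force is fixed at half the most. Time passes only in rows, so rows that do not move let the fingers close. It gives the time, the measured TCP pose, the force and the opening at its end, in the units of the state.
- get_obs(): the state, without advancing time (a new reading comes with each control period).
- get_image(name): name is "side" or "top" or "wrist"; returns the picture (400x640x3 uint8, red, green, blue); there is no depth.
- camera_params(name): a dict with "K" (3x3 intrinsics, pixels), "rvec" (rotation vector, rad) and "tvec" (3), from world to camera coordinates, as OpenCV has them; the wrist camera has in their place "T_tool_cam" (4x4, takes a point from camera to tool coordinates, whose origin is the TCP and whose axes are the tool frame's). Camera axes: x right, y down, z forward; pixel columns grow to the right and rows downward; lengths in mm; the calibration is good to about 2 mm. A picture is of the moment at which its call begins: read the wrist's pose just before it. camera_params takes no time and is no camera call.
- close_job(): hands the job in, once; it reports no verdict.
The state is a dict: "t": time; "qpos": joint angles; "qvel": joint speeds; "joint_torque": joint torques, N m; "ee_pos": TCP position; "orientation": TCP orientation; "ft_force": force on the tool from outside, world axes, zero at the start; "moment": the same for the moment, N m; "width": finger opening in mm.
Only numpy, scipy, OpenCV 4.12 (cv2) and the standard library are available. Lean on these libraries where they do the work, as an engineer would, in place of code of your own. Each camera call takes 0.05 s, during which the arm holds its last target.

TASK

Make the embossing press ready for a round leather patch: take the wooden block with the round brass plate out of the rack, turn it so that the notch in its end fits over the key of the nest on the press's drawn-out bed, and seat it flat there, brass up. The nest's high cheeks leave no room for fingers beside the notched end, by which it stands out of the rack, so it has to be gripped nearer its middle for that. Then push the bed fully home under the press; leave the block with the rectangular plate in its bay.

Things in the scene. Friction and masses are not known exactly. Their poses are not given: they have to be found in the camera images.
- round_block: The block to load: brown wood 112 x 50 x 20 mm with a round brass plate (42 mm across, 4 mm thick) on top, 24 mm high in all, 0.13 kg. Origin: centre of its underside; x along its length to the notched end, z up. The notch, 18 mm wide and 16 mm deep, cuts through that end's middle. It starts in either bay of the rack, notched end outwards, 44 mm of it standing out: grip it there, across its 50 mm.
- round_block_notch (a point): Middle of the round block's notched end, at the height of its underside: 56 mm from its origin along its x. The other end, at x = -56 mm, is plain. To the right of the rack stand a cord spinner (264 mm high) and, nearer the robot, an oak box (56 mm high) and a bowl: keep the gripper clear of them.
- rect_block: The other block, to be left in its bay: the same wood base and notch, but a rectangular brass plate 66 x 40 mm. Origin and axes as for the round block.
- block_rack: Low dark wooden rack, fixed, 90 x 173 mm, 26 mm high, open at the top and at its front (its own -x, roughly towards the robot; front face at x = -45 mm). Origin: centre of its underside. Two bays along x, 53 mm wide, centred at y = +46 and -46 mm, floor 4 mm above the table, walls beside the block to 26 mm, closed at the back. A block comes out by lifting it or drawing it along -x.
- nest (a point): Centre of the nest's floor on the press's aluminium bed, 42 mm above the table; x is the way the bed is pushed home, z up. The nest takes the block's length along x: inside 116 x 53 mm. At its near end (x from -66 to -40 mm) are lips 8 mm high; from x = -40 to +26 mm its sides are open down to the floor, for fingers; from +26 mm on it lies between the cheeks.
- nest_key (a point): Where the middle of the block's notched end belongs, on the nest's floor, 56 mm from its centre along its x. Steel cheeks 12 mm thick, 28 mm high and flared at the top stand on both sides (x from +26 to +66 mm). The key, 13 mm wide and 14 mm high, reaches from the end wall (20 mm high, inner face at x = +58 mm) back to x = +46 mm. A block turned wrong rests on it.
- bed_bar (a point): Middle of the bed's handle bar: a rod 10 mm thick and 72 mm long across the bed, 64 mm above the table, 100 mm behind the nest's centre (nest x = -100 mm). Push it along +x. The press head (dark iron, two columns, 250 mm high; crown 80 mm deep) stands 150 mm beyond the nest's centre with the bed fully out; its platen, 86 mm above the table, clears a seated block.
- press_bed (a joint): Slide of the bed, m: 0 = fully drawn out, 0.15 = fully home at its stop. It starts at 0 to 0.02, stays where it is left, and about 3 N moves it.

How it is judged (in metres and radians):
On the way, in this order (a step that is already met when the one before it is completed fails the run):
1. the round block is seated flat in the nest, notch over the key, with the bed still drawn out (distance between round_block_notch and nest_key below 0.007 m and distance between round_block and nest below 0.006 m and angle between round_block's own z axis and vertical below 0.05 rad and value of joint press_bed below 0.06 m), for 0.2 s.
2. the bed is fully home (value of joint press_bed above 0.145 m), for 0.2 s.
At the end, for the whole second after the job is handed in: The bed is home to within 5 mm of its stop; the round block lies flat (within 3 mm of the nest floor, tilt under 0.05 rad) with its centre within 6 mm of the nest's and its notched end within 7 mm of the key's place, at rest; the rectangular-plate block has moved less than 30 mm (value of joint press_bed above 0.145 m and distance between round_block_notch and nest_key below 0.007 m and distance between round_block and nest below 0.006 m and z of round_block in the frame of nest below 0.003 m and angle between round_block's own z axis and vertical below 0.05 rad and linear speed of round_block below 0.01 m/s and distance of rect_block from where it was at the start of the episode below 0.03 m); the robot touches nothing.
It also fails if it takes over 67 s, if anything falls off the work surface, if the arm or the gripper's body presses on something with over 40 N, if the wrist force passes 120 N, or if a joint passes its speed limit or range.

## Working session

There is one attempt and no reset: what is moved stays moved. The work goes in short steps, Python scripts to look and compute and a tool call to move; the robot and the scene stay as the last step left them, time stands still between calls to the robot, and variables do not carry over. Pictures are saved under pics/ and viewed, and the job is handed in when it is done.

Besides the shell and the picture viewer there is one more tool, called after "Emit:" in YAML: its name, and indented under it one key for each argument. arm_command: Moves the arm, as the interface text tells. Its arguments: {"type":"object","properties":{"increments":{"type":"array","items":{"type":"array"}},"gripper":{"type":"number"}},"required":["increments"]}

```bash
ls; mkdir -p pics; cat > h.py <<'E'
from workcell import *
import numpy as np, cv2
from scipy.spatial.transform import Rotation as R
def save(name,fn):
    o=get_obs(); im=get_image(name); cv2.imwrite('pics/'+fn,cv2.cvtColor(im,cv2.COLOR_RGB2BGR)); return o,im
def campose(name,o=None):
    p=camera_params(name); K=np.array(p['K'])
    if name=='wrist':
        T=np.array(p['T_tool_cam']); W=np.eye(4); W[:3,:3]=R.from_rotvec(o['orientation']).as_matrix(); W[:3,3]=o['ee_pos']
        M=W@T; return K,M[:3,:3],M[:3,3]
    Rm=R.from_rotvec(np.array(p['rvec']).ravel()).as_matrix(); t=np.array(p['tvec']).ravel()
    return K,Rm.T,-Rm.T@t
def ray(c,uv):
    K,Rm,C=c; d=Rm@np.linalg.inv(K)@np.array([uv[0],uv[1],1.]); return C,d/np.linalg.norm(d)
def onz(c,uv,z):
    C,d=ray(c,uv); return C+d*(z-C[2])/d[2]
def tri(rays):
    A=np.zeros((3,3));b=np.zeros(3)
    for C,d in rays:
        P=np.eye(3)-np.outer(d,d);A+=P;b+=P@C
    X=np.linalg.solve(A,b); return X,[np.linalg.norm((np.eye(3)-np.outer(d,d))@(X-C)) for C,d in rays]
E
python3 - <<'E'
from h import *
for n in ['side','top','wrist']:
    o,im=save(n,n+'0.png'); c=campose(n,o); print(n,c[0].round(1).tolist(),c[2].round(1),c[1].round(3).tolist())
print(get_obs())
E
```

```text
pics
side [[492.3, 0.0, 325.0], [0.0, 492.3, 209.3], [0.0, 0.0, 1.0]] [ 191.  -461.4  760.3] [[0.87, -0.351, 0.346], [-0.492, -0.627, 0.604], [0.005, -0.696, -0.718]]
top [[388.7, 0.0, 322.1], [0.0, 388.7, 207.6], [0.0, 0.0, 1.0]] [346.1 133.5 928.1] [[-0.025, -0.983, 0.183], [-0.999, 0.029, 0.018], [-0.023, -0.183, -0.983]]
wrist [[359.8, 0.0, 319.6], [0.0, 359.8, 197.7], [0.0, 0.0, 1.0]] [103.  620.1 383.3] [[0.27, 0.932, 0.243], [0.963, -0.261, -0.07], [-0.002, 0.253, -0.967]]
{'t': 0.15, 'qpos': array([ 1.27803144e+00,  4.23681681e-01,  1.63048770e+00,  1.48004155e-05,
        1.08860763e+00, -1.89973897e-02]), 'qvel': array([ 1.39612471e-03, -2.89093573e-03, -3.33318134e-03,  9.06044720e-05,
        1.50988858e-03, -3.00327394e-04]), 'joint_torque': array([ 3.55781729e-06, -5.44988787e+01, -2.73920685e+01,  6.44007465e-02,
        2.03063758e-02, -9.61473324e-05]), 'ee_pos': array([168.82230671, 601.32559206, 222.08055554]), 'orientation': array([ 2.50325167e+00,  1.89710807e+00, -1.51555802e-03]), 'ft_force': array([ 0.34556164,  0.58322234, -0.41994649]), 'moment': array([-0.01384071,  0.02897328,  0.02618684]), 'width': 88.14254120192284}
```

View pics/top0.png

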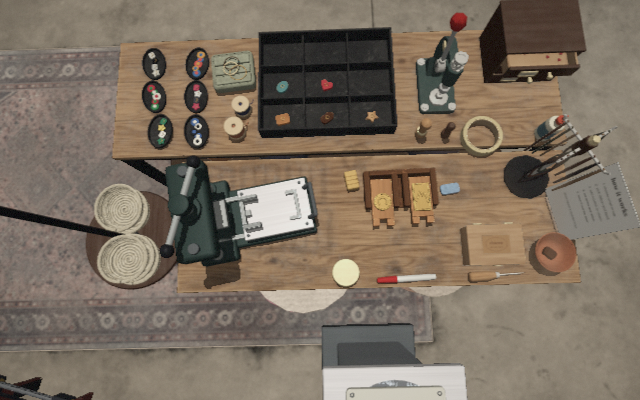

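View pics/side0.png

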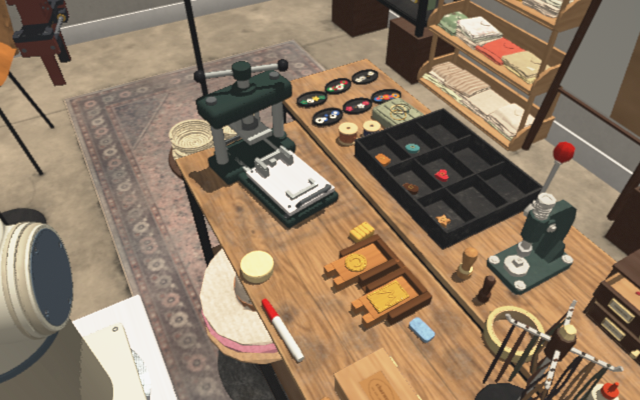

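View pics/wrist0.png

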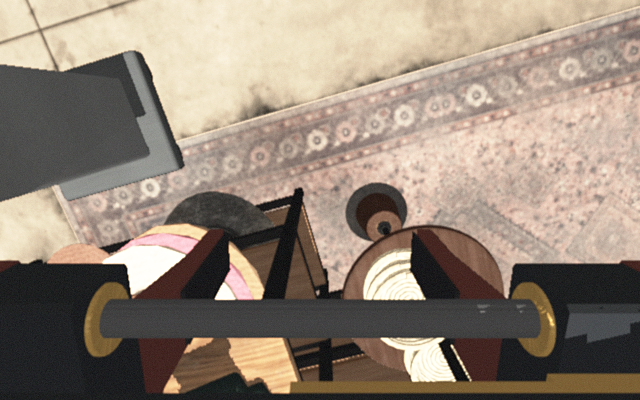

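The round block sits in the left bay at about (383,203) in the top view and the rectangular one at (421,200). The press is to the left, with the nest around (275,208) and the handle bar near (314,205). I'll zoom in.

```bash
python3 - <<'E'
import cv2
im=cv2.imread('pics/top0.png'); cv2.imwrite('pics/tz.png',cv2.resize(im[155:255,225:325],None,fx=6,fy=6,interpolation=cv2.INTER_CUBIC))
cv2.imwrite('pics/tr.png',cv2.resize(im[155:240,340:450],None,fx=6,fy=6,interpolation=cv2.INTER_CUBIC))
im=cv2.imread('pics/side0.png'); cv2.imwrite('pics/sz.png',cv2.resize(im[140:230,230:345],None,fx=6,fy=6,interpolation=cv2.INTER_CUBIC))
cv2.imwrite('pics/sr.png',cv2.resize(im[220:330,310:440],None,fx=5,fy=5,interpolation=cv2.INTER_CUBIC))
E
```

```text
(no output)
```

View pics/tz.png

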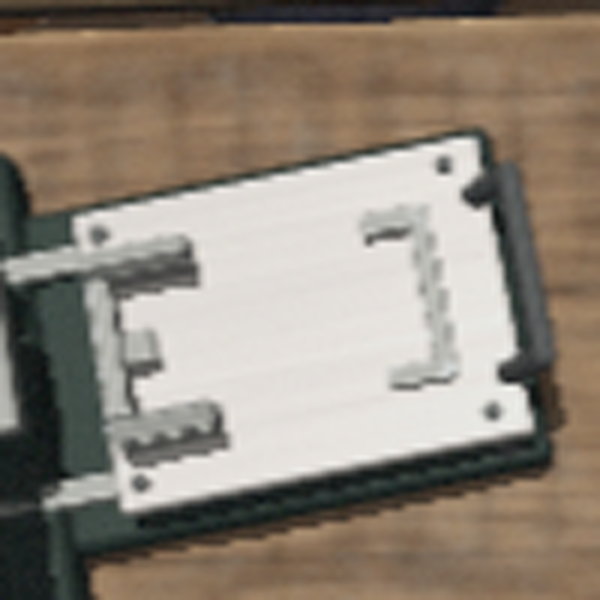

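View pics/tr.png

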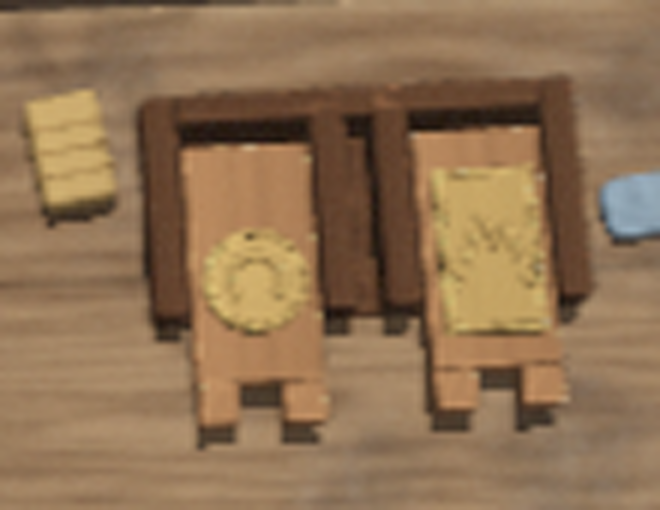

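View pics/sz.png

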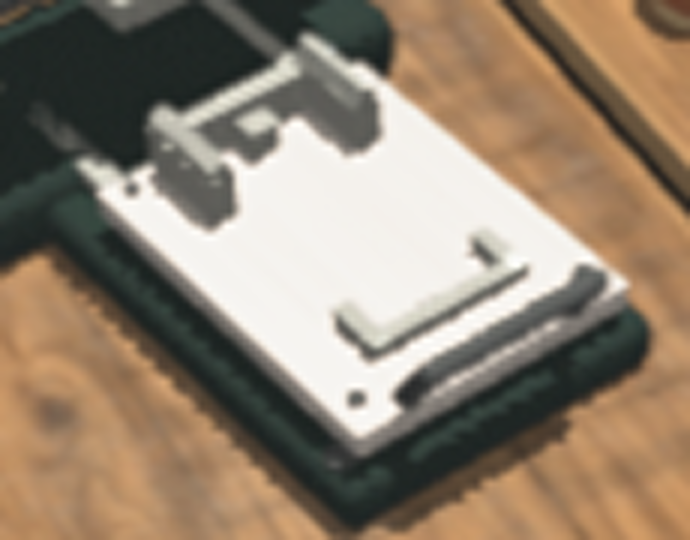

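View pics/sr.png

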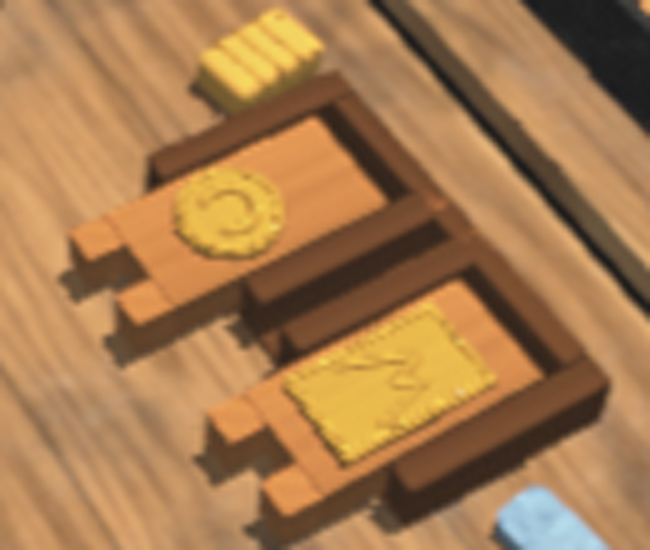

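```bash
cat > m1.py <<'E'
from h import *
o=get_obs(); T=campose('top');S=campose('side')
ft=lambda x,y,ox,oy,f:((x+.5)/f-.5+ox,(y+.5)/f-.5+oy)
def mask(fn,box):
    im=cv2.imread(fn);x0,y0,x1,y1=box
    h=cv2.cvtColor(im[y0:y1,x0:x1],cv2.COLOR_BGR2HSV)
    m=cv2.inRange(h,(19,110,130),(32,255,255))
    n,l,s,c=cv2.connectedComponentsWithStats(m); 
    return [(s[i,4],(c[i]+[x0,y0]).round(2).tolist()) for i in range(1,n) if s[i,4]>60]
print(mask('pics/top0.png',(340,155,450,240)),mask('pics/side0.png',(310,220,440,330)))
pt=lambda x,y:ft(x,y,340,155,6); ps=lambda x,y:ft(x,y,310,220,5)
nt=lambda x,y:ft(x,y,225,155,6); ns=lambda x,y:ft(x,y,230,140,6)
P={'plate':(pt(256,280),ps(229,212)),'backL':(pt(182,150),ps(318,117)),'backR':(pt(311,148),ps(392,203)),
'tineL_outer':(pt(201,422),ps(70,232)),'tineR_outer':(pt(328,420),ps(135,325)),
'barA':(nt(508,172),ns(592,275)),'barB':(nt(540,360),ns(412,388)),
'lipcornerA':(nt(420,210),ns(525,268)),'lipcornerB':(nt(455,372),ns(372,350)),
'keytip':(nt(158,348),ns(277,122)),
'cheekLcorner(+x side end)':(nt(190,243),ns(380,97)),'cheekR':(nt(218,410),ns(232,170)),
'bedcornerA':(nt(478,137),ns(630,290)),'bedcornerB':(nt(533,430),ns(360,445)),}
X={}
for k,(a,b) in P.items():
    x,r=tri([ray(T,a),ray(S,b)]); X[k]=x; print(k,x.round(1),np.round(r,1))
E
python3 m1.py
```

```text
[(np.int32(200), [351.17, 179.2]), (np.int32(455), [421.04, 196.23]), (np.int32(228), [382.03, 201.33])] [(np.int32(215), [361.85, 230.2]), (np.int32(288), [355.46, 262.09]), (np.int32(686), [387.33, 296.0])]
plate [525.7   7.6  26.4] [0.6 0.6]
backL [581.5  33.2  22.3] [1.8 1.8]
backR [580.5 -17.9  25.2] [2.3 2.3]
tineL_outer [470.6  31.5  22.1] [0.5 0.5]
tineR_outer [469.8 -17.8  23.5] [0.6 0.6]
barA [563.9 177.2  67.6] [0.1 0.1]
barB [491.  167.4  57.7] [1.6 1.6]
lipcornerA [556.2 212.6  45.2] [0.9 0.9]
lipcornerB [490.5 200.1  47.2] [0.2 0.2]
keytip [504.3 310.7  61. ] [3.5 3.5]
cheekLcorner(+x side end) [541.8 298.   67.1] [2. 2.]
cheekR [477.4 287.   67.8] [2. 2.]
bedcornerA [586.3 189.9  39.4] [0.8 0.8]
bedcornerB [469.6 170.9  37. ] [0.8 0.8]
```

Emit:
arm_command:
  increments:
    - [[0,0,-4.5],-8]
    - [[0,0,-4.5],-7.7]
    - [[0,0,-4.5],0]
    - [[0,0,-4.5],0]
  gripper: 1

```text
t: 0.55
ee_pos: [167.8, 597.6, 397.8]
orientation: [2.201, 2.227, -0.029]
ft_force: [0.0, 0.7, -0.0]
width: 87.8
```

```bash
cat >> h.py <<'E'
def yaw(o): 
    M=R.from_rotvec(o['orientation']).as_matrix(); return np.degrees(np.arctan2(M[1,0],M[0,0])), M
def togo(o,tgt,yw):
    y,M=yaw(o); d=M.T@(np.array(tgt)-o['ee_pos']); print('t',round(o['t'],2),'pos',o['ee_pos'].round(1),'yaw',round(y,2),'tilt',np.degrees(np.arccos(-M[2,2])).round(2),'F',o['ft_force'].round(1),'w',round(o['width'],1),'q6',o['qpos'][5].round(2)); print('  cm in tool:',(d/10).round(2),'turn',round(-((yw-y+180)%360-180),2))
E
python3 - <<'E'
from h import *
togo(get_obs(),(510,8,400),90); print(np.array(camera_params('wrist')['T_tool_cam']).round(3))
E
```

```text
t 0.55 pos [167.8 597.6 397.8] yaw 90.68 tilt 1.2 F [ 0.   0.7 -0. ] w 87.8 q6 -0.3
  cm in tool: [-59.36  33.53   0.75] turn 0.68
[[ 1.00000e+00  0.00000e+00 -1.00000e-03  8.60000e-02]
 [-0.00000e+00  9.67000e-01  2.53000e-01 -6.84820e+01]
 [ 1.00000e-03 -2.53000e-01  9.67000e-01 -1.61357e+02]
 [ 0.00000e+00  0.00000e+00  0.00000e+00  1.00000e+00]]
```

Emit:
arm_command:
  increments:
    - [[-4.2,2.4,0],0]
    - [[-4.2,2.4,0],0]
    - [[-4.2,2.4,0],0]
    - [[-4.2,2.4,0],0]
    - [[-4.2,2.4,0],0]
    - [[-4.2,2.4,0],0]
    - [[-4.2,2.4,0],0]
    - [[-4.2,2.4,0],0]
    - [[-4.2,2.4,0],0]
    - [[-4.2,2.4,0],0]
    - [[-4.2,2.4,0],0]
    - [[-4.2,2.4,0],0]

```text
t: 1.75
ee_pos: [468.8, 87.4, 408.9]
orientation: [2.193, 2.243, -0.005]
ft_force: [0.7, 1.1, -0.3]
width: 88.1
```

```bash
python3 - <<'E'
from h import *
togo(get_obs(),(500,8,200),90)
E
```

```text
t 1.75 pos [468.8  87.4 408.9] yaw 91.3 tilt 0.3 F [ 0.7  1.1 -0.3] w 88.1 q6 -1.43
  cm in tool: [-7.9   2.93 20.93] turn 1.3
```

Emit:
arm_command:
  increments:
    - [[-2,0.8,4],1.3]
    - [[-2,0.8,4],0]
    - [[-2,0.8,4],0]
    - [[-2,0.6,4],0]
    - [[0,0,4],0]
    - [[0,0,0],0]
    - [[0,0,0],0]

```text
t: 2.45
ee_pos: [504.3, -3.1, 205.0]
orientation: [2.228, 2.204, 0.002]
ft_force: [0.4, 0.2, 1.2]
width: 88.0
```

```bash
python3 - <<'E'
from h import *
togo(get_obs(),(500,8,200),90)
o,im=save('wrist','w1.png')
E
```

```text
t 2.45 pos [504.3  -3.1 205. ] yaw 89.4 tilt 0.45 F [0.4 0.2 1.2] w 88.0 q6 -1.58
  cm in tool: [ 1.11 -0.45  0.49] turn -0.6
```

View pics/w1.png

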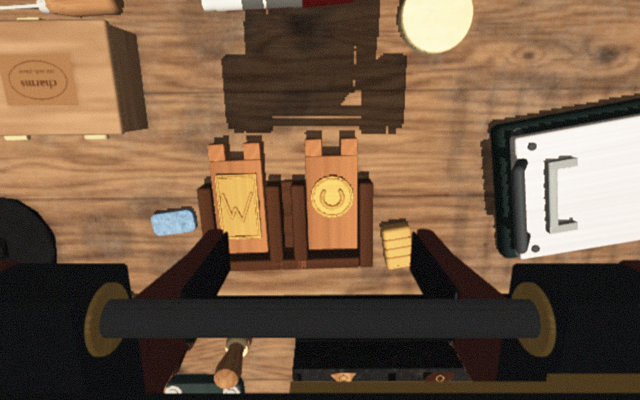

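The wrist view shows the round block at about x 305–358, y 137–250, with its notch up at (331,140). The rectangular one is to its left. I'll zoom in to measure.

```bash
python3 - <<'E'
import cv2
im=cv2.imread('pics/w1.png'); cv2.imwrite('pics/w1z.png',cv2.resize(im[125:275,280:390],None,fx=4,fy=4,interpolation=cv2.INTER_CUBIC))
E
```

```text
(no output)
```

View pics/w1z.png

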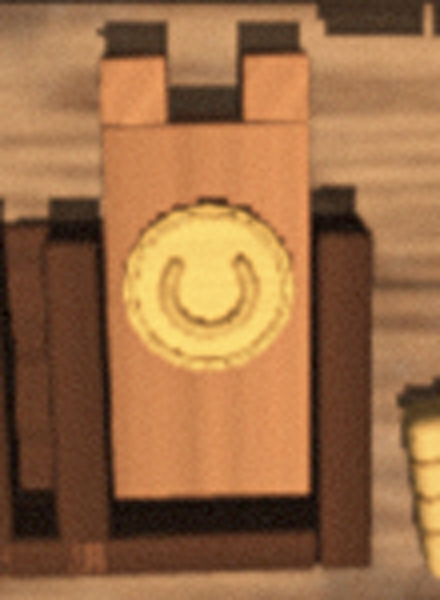

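```bash
python3 - <<'E'
from h import *
o=get_obs(); c=campose('wrist',o); T=campose('top');S=campose('side')
f=lambda x,y:((x+.5)/4-.5+280,(y+.5)/4-.5+125)
pt=lambda x,y:((x+.5)/6-.5+340,(y+.5)/6-.5+155)
ps=lambda x,y:((x+.5)/5-.5+310,(y+.5)/5-.5+220)
L={}
for k,a,b,s in [('tineR(-y)',(101,57),(328,420),(135,325)),('tineL',(310,55),(201,422),(70,232)),('backR',(113,499),(311,148),(392,203)),('backL',(310,497),(182,150),(318,117)),('plate',(208,286),(256,280),(229,212))]:
    x,r=tri([ray(c,f(*a)),ray(T,pt(*b))]); x3,r3=tri([ray(c,f(*a)),ray(S,ps(*s))]); L[k]=onz(c,f(*a),24 if k!='plate' else 28)
    print(k,x.round(1),np.round(r,1)[0],x3.round(1),np.round(r3,1)[0],L[k].round(1))
n=(L['tineR(-y)']+L['tineL'])/2; b=(L['backR']+L['backL'])/2; print(n,b,(n+b)/2,np.linalg.norm(n-b),np.degrees(np.arctan2(*(n-b)[[1,0]])), np.linalg.norm(L['tineR(-y)']-L['tineL']),np.linalg.norm(L['backR']-L['backL']))
E
```

```text
tineR(-y) [468.9 -17.4  24.7] 0.2 [469.5 -17.8  23.8] 0.8 [468.8 -17.5  24. ]
tineL [469.3  31.8  24.2] 0.5 [469.9  31.4  22.8] 1.1 [468.8  31.7  24. ]
backR [576.1 -15.9  34.7] 0.5 [582.8 -17.   22.9] 1.2 [581.  -16.7  24. ]
backL [579.3  33.8  26.1] 0.7 [583.2  33.9  20.8] 0.9 [580.9  33.6  24. ]
plate [525.4   7.5  23.3] 0.4 [525.    7.3  27. ] 1.0 [523.8   7.5  28. ]
[468.77324353   7.11784564  24.        ] [580.93457761   8.45196353  24.        ] [524.85391057   7.78490459  24.        ] 112.16926822774064 -179.3185198762413 49.247166122395186 50.39329701715924
```

Emit:
arm_command:
  increments:
    - [[0.5,-0.5,4],-0.6]
    - [[0.5,-0.4,4],-0.6]
    - [[0,0,4],0]
    - [[0,0,2],0]
    - [[0,0,0],0]
  gripper: 0.75

```text
t: 3.0
ee_pos: [508.5, 9.1, 74.0]
orientation: [2.186, 2.22, 0.029]
ft_force: [-0.4, -0.5, -0.7]
width: 66.1
```

```bash
python3 - <<'E'
from h import *
togo(get_obs(),(495,7.3,7),90.6)
E
```

```text
t 3.0 pos [508.5   9.1  74. ] yaw 90.89 tilt 1.84 F [-0.4 -0.5 -0.7] w 66.1 q6 -1.58
  cm in tool: [-0.13 -1.56  6.65] turn 0.29
```

Emit:
arm_command:
  increments:
    - [[0,-0.8,0],0]
    - [[0,-0.8,0],0]
    - [[0,0,0],0]

```text
t: 3.3
ee_pos: [494.9, 9.7, 78.7]
orientation: [2.18, 2.218, 0.038]
ft_force: [-0.3, 0.4, 1.2]
width: 65.9
```

```bash
python3 - <<'E'
from h import *
o=get_obs();togo(o,(495,7.3,7),90.6);print(yaw(o)[1].round(3).tolist())
E
```

```text
t 3.3 pos [494.9   9.7  78.7] yaw 90.97 tilt 2.29 F [-0.3  0.4  1.2] w 65.9 q6 -1.58
  cm in tool: [-0.2  -0.28  7.16] turn 0.37
[[-0.017, 0.999, 0.04], [1.0, 0.017, -0.005], [-0.005, 0.04, -0.999]]
```

Emit:
arm_command:
  increments:
    - [[0,0,0],0]
    - [[0,0,0],0]
    - [[0,0,0],0]
    - [[0,0,0],0]
    - [[0,0,0],0]

```text
t: 3.8
ee_pos: [497.0, 9.5, 81.9]
orientation: [2.177, 2.214, 0.045]
ft_force: [0.1, 0.7, -0.1]
width: 65.8
```

```bash
python3 - <<'E'
from h import *
o=get_obs();togo(o,(495,7.3,7),90.6);print(yaw(o)[1].round(3).tolist(),o['qvel'].round(4))
E
```

```text
t 3.8 pos [497.    9.5  81.9] yaw 90.95 tilt 2.64 F [ 0.1  0.7 -0.1] w 65.8 q6 -1.58
  cm in tool: [-0.18 -0.55  7.48] turn 0.35
[[-0.017, 0.999, 0.046], [1.0, 0.017, -0.005], [-0.005, 0.046, -0.999]] [-0.001  -0.0008 -0.0021  0.0003 -0.0001  0.0014]
```

Emit:
arm_command:
  increments:
    - [[0,0,0],0]
    - [[0,0,0],0]
    - [[0,0,0],0]

```text
t: 4.1
ee_pos: [497.0, 9.5, 81.6]
orientation: [2.178, 2.214, 0.044]
ft_force: [-0.3, -0.0, -0.4]
width: 66.0
```

```bash
python3 - <<'E'
from h import *
o=get_obs();togo(o,(495,7.3,7),90.6);print(yaw(o)[1].round(3).tolist(),o['qvel'].round(4))
E
```

```text
t 4.1 pos [497.    9.5  81.6] yaw 90.95 tilt 2.6 F [-0.3 -0.  -0.4] w 66.0 q6 -1.58
  cm in tool: [-0.17 -0.54  7.44] turn 0.35
[[-0.017, 0.999, 0.045], [1.0, 0.017, -0.005], [-0.005, 0.045, -0.999]] [ 0.0001  0.0021 -0.0004 -0.0002  0.0019 -0.0005]
```

Emit:
arm_command:
  increments:
    - [[0,0,-4],0]
    - [[0,0,-4],0]
    - [[0,0,0],0]
    - [[0,0,0],0]
    - [[0,0,0],0]

```text
t: 4.6
ee_pos: [492.1, 9.9, 161.6]
orientation: [2.18, 2.217, 0.039]
ft_force: [-0.8, -0.2, 0.1]
width: 65.9
```

```bash
python3 - <<'E'
from h import *
o=get_obs();togo(o,(495,7.3,7),90.6);print(o['qvel'].round(4))
E
```

```text
t 4.6 pos [492.1   9.9 161.6] yaw 90.95 tilt 2.33 F [-0.8 -0.2  0.1] w 65.9 q6 -1.58
  cm in tool: [-0.18 -0.33 15.46] turn 0.35
[ 0.0014  0.0068  0.0135  0.0012 -0.0021 -0.0017]
```

Emit:
arm_command:
  increments:
    - [[0,0,1.5],0]
    - [[0,0,1.5],0]
    - [[0,0,1.5],0]
    - [[0,0,1],0]
    - [[0,0,0.5],0]
    - [[0,0,0],0]

```text
t: 5.2
ee_pos: [491.1, 9.6, 94.0]
orientation: [2.185, 2.221, 0.029]
ft_force: [-1.1, -0.0, -0.3]
width: 65.3
```

```bash
python3 - <<'E'
from h import *
o=get_obs();togo(o,(495,7.3,7),90.6);print(o['qvel'].round(4))
E
```

```text
t 5.2 pos [491.1   9.6  94. ] yaw 90.95 tilt 1.82 F [-1.1 -0.  -0.3] w 65.3 q6 -1.58
  cm in tool: [-0.19  0.11  8.71] turn 0.35
[-0.0012  0.0086 -0.0005  0.0016  0.0026 -0.0003]
```

Emit:
arm_command:
  increments:
    - [[-0.1,0.1,1.5],0.3]
    - [[-0.1,0,1.5],0]
    - [[0,0,1.5],0]
    - [[0,0,1],0]
    - [[0,0,0.5],0]
    - [[0,0,0],0]

```text
t: 5.8
ee_pos: [496.2, 7.2, 33.6]
orientation: [2.189, 2.214, 0.033]
ft_force: [0.6, -0.7, 0.3]
width: 65.9
```

```bash
python3 - <<'E'
from h import *
o=get_obs();togo(o,(495,7.3,7),90.6);print(o['qvel'].round(4))
E
```

```text
t 5.8 pos [496.2   7.2  33.6] yaw 90.64 tilt 2.02 F [ 0.6 -0.7  0.3] w 65.9 q6 -1.58
  cm in tool: [ 0.02 -0.21  2.65] turn 0.04
[ 0.0005 -0.007  -0.0055  0.0009  0.0064 -0.001 ]
```

Emit:
arm_command:
  increments:
    - [[0,-0.1,1],0]
    - [[0,-0.1,0.8],0]
    - [[0,0,0.5],0]
    - [[0,0,0.2],0]
    - [[0,0,0],0]

```text
t: 6.3
ee_pos: [496.0, 7.1, 7.6]
orientation: [2.188, 2.213, 0.035]
ft_force: [-0.1, -0.5, 0.0]
width: 65.8
```

```bash
python3 - <<'E'
from h import *
o=get_obs();togo(o,(495,7.3,7),90.6);print(o['qvel'].round(4))
save('wrist','w2.png')
E
```

```text
t 6.3 pos [496.    7.1   7.6] yaw 90.65 tilt 2.14 F [-0.1 -0.5  0. ] w 65.8 q6 -1.58
  cm in tool: [ 0.02 -0.1   0.06] turn 0.05
[-0.0015  0.0027 -0.0006  0.0002 -0.0002  0.0011]
```

View pics/w2.png

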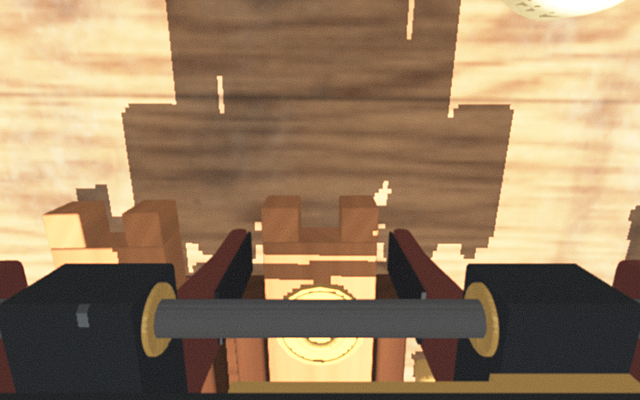

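The fingers straddle the round block's tines symmetrically, with the notch at about (321,215). Closing now.

Emit:
arm_command:
  increments:
    - [[0,0,0],0]
    - [[0,0,0],0]
    - [[0,0,0],0]
    - [[0,0,0],0]
    - [[0,0,0],0]
    - [[0,0,0],0]
  gripper: 0

```text
t: 6.95
ee_pos: [496.3, 7.1, 8.4]
orientation: [2.187, 2.212, 0.036]
ft_force: [-0.1, 0.2, 0.5]
width: 49.3
```

```bash
python3 - <<'E'
from h import *
o=get_obs();togo(o,(495,7.3,60),90.6);print(o['qvel'].round(4))
E
```

```text
t 6.95 pos [496.3   7.1   8.4] yaw 90.64 tilt 2.19 F [-0.1  0.2  0.5] w 49.3 q6 -1.58
  cm in tool: [-0.01  0.07 -5.16] turn 0.04
[-0.0005  0.001   0.0007  0.0016 -0.0001  0.0009]
```

Emit:
arm_command:
  increments:
    - [[0,0,-0.5],0]
    - [[0,0,-1],0]
    - [[0,0,-1.5],0]
    - [[0,0,-1.5],0]
    - [[0,-1,-1],0]
    - [[0,-1.5,0],0]
    - [[0,-1.5,0],0]
    - [[0,-1,0],0]
    - [[0,0,0],0]

```text
t: 7.85
ee_pos: [443.7, 6.8, 68.9]
orientation: [2.185, 2.21, 0.041]
ft_force: [0.4, 0.8, -1.7]
width: 49.6
```

```bash
python3 - <<'E'
from h import *
o=get_obs();togo(o,(445,59,60),9.5);print(o['qvel'].round(4))
save('side','s3.png')
E
```

```text
t 7.85 pos [443.7   6.8  68.9] yaw 90.65 tilt 2.45 F [ 0.4  0.8 -1.7] w 49.6 q6 -1.58
  cm in tool: [5.22 0.15 0.87] turn 81.15
[-0.0015 -0.0096 -0.0229 -0.0004  0.0021  0.0004]
```

View pics/s3.png

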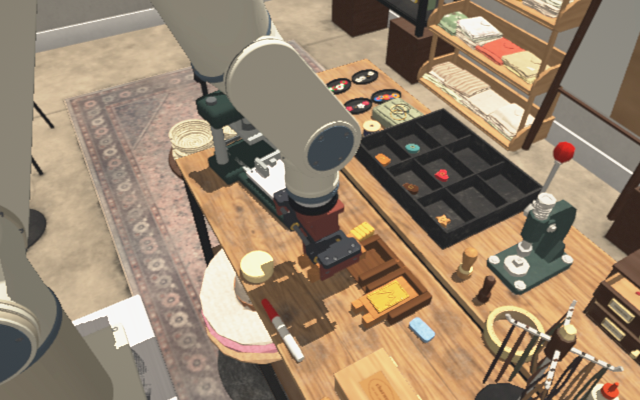

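Emit:
arm_command:
  increments:
    - [[1.7,0,0],0]
    - [[1.7,0,0],0]
    - [[1.7,0,0],0]
    - [[0,0,0],8.1]
    - [[0,0,0],8.1]
    - [[0,0,0],8.1]
    - [[0,0,0],8.1]
    - [[0,0,0],8.1]
    - [[0,0,0],8.1]
    - [[0,0,0],8.1]
    - [[0,0,0],8.1]
    - [[0,0,0],8.1]
    - [[0,0,0],8.1]
    - [[0,0,0],0]

```text
t: 9.3
ee_pos: [459.5, 61.8, 71.3]
orientation: [3.129, 0.173, 0.09]
ft_force: [0.1, 0.0, -0.5]
width: 49.9
```

```bash
python3 - <<'E'
from h import *
o=get_obs();togo(o,(445,59,10),9.5);print(yaw(o)[1].round(3).tolist())
E
```

```text
t 9.3 pos [459.5  61.8  71.3] yaw 6.35 tilt 3.32 F [ 0.1  0.  -0.5] w 49.9 q6 0.02
  cm in tool: [-1.82  0.06  6.04] turn -3.15
[[0.992, 0.11, 0.058], [0.11, -0.994, -0.003], [0.057, 0.009, -0.998]]
```

Emit:
arm_command:
  increments:
    - [[4,0,0],-1.5]
    - [[0,0,0],-1.5]
    - [[0,0,0],0]
    - [[0,0,0],0]

```text
t: 9.7
ee_pos: [501.8, 66.5, 73.7]
orientation: [3.12, 0.279, 0.091]
ft_force: [-0.2, -0.1, -0.9]
width: 49.6
```

```bash
python3 - <<'E'
from h import *
o=get_obs();togo(o,(455,59,10),9.5);print(yaw(o)[1].round(3).tolist(),o['qvel'].round(3))
E
```

```text
t 9.7 pos [501.8  66.5  73.7] yaw 10.23 tilt 3.34 F [-0.2 -0.1 -0.9] w 49.6 q6 -0.05
  cm in tool: [-5.1  -0.17  6.09] turn 0.73
[[0.983, 0.177, 0.058], [0.177, -0.984, -0.003], [0.057, 0.013, -0.998]] [ 0.003  0.004  0.008  0.     0.011 -0.024]
```

Emit:
arm_command:
  increments:
    - [[-1,0,0.3],0.7]
    - [[-1,0,0.3],0]
    - [[-1,0,0.3],0]
    - [[-1,0,0.3],0]
    - [[-1,0,0],0]
    - [[0,0,0],0]

```text
t: 10.3
ee_pos: [445.3, 56.9, 56.9]
orientation: [3.122, 0.261, 0.084]
ft_force: [0.0, -1.3, -0.3]
width: 49.8
```

```bash
python3 - <<'E'
from h import *
o=get_obs();togo(o,(455,59,10),9.5);print(yaw(o)[1].round(3).tolist(),o['qvel'].round(3))
E
```

```text
t 10.3 pos [445.3  56.9  56.9] yaw 9.58 tilt 3.1 F [ 0.  -1.3 -0.3] w 49.8 q6 -0.04
  cm in tool: [ 0.74 -0.1   4.74] turn 0.08
[[0.985, 0.166, 0.054], [0.166, -0.986, -0.004], [0.053, 0.012, -0.999]] [ 0.001  0.002 -0.013  0.001 -0.012 -0.001]
```

Emit:
arm_command:
  increments:
    - [[0.3,0,1.2],0]
    - [[0,0,1.2],0]
    - [[0,0,1],0]
    - [[0,0,0.5],0]
    - [[0,0,0.3],0]
    - [[0,0,0.2],0]

```text
t: 10.9
ee_pos: [453.0, 57.5, 9.0]
orientation: [3.122, 0.261, 0.087]
ft_force: [-0.3, -0.4, -0.7]
width: 50.0
```

```bash
python3 - <<'E'
from h import *
o=get_obs();togo(o,(455,59,4.5),9.5);print(yaw(o)[1].round(3).tolist(),o['qvel'].round(3))
E
```

```text
t 10.9 pos [453.   57.5   9. ] yaw 9.58 tilt 3.21 F [-0.3 -0.4 -0.7] w 50.0 q6 -0.04
  cm in tool: [ 0.2  -0.12  0.46] turn 0.08
[[0.985, 0.166, 0.056], [0.166, -0.986, -0.003], [0.055, 0.013, -0.998]] [-0.     0.059 -0.004 -0.003 -0.051  0.001]
```

Emit:
arm_command:
  increments:
    - [[0,0,0.2],0]
    - [[0,0,0.2],0]
    - [[0,0,0.2],0]
    - [[0,0,0.2],0]

```text
t: 11.3
ee_pos: [454.0, 57.8, 3.6]
orientation: [3.121, 0.262, 0.088]
ft_force: [-6.3, -0.5, 26.0]
width: 50.1
```

```bash
python3 - <<'E'
from h import *
o=get_obs();togo(o,(455,59,4.5),9.5);print(yaw(o)[1].round(3).tolist(),o['moment'])
E
```

```text
t 11.3 pos [454.   57.8   3.6] yaw 9.62 tilt 3.26 F [-6.3 -0.5 26. ] w 50.1 q6 -0.04
  cm in tool: [ 0.13 -0.1  -0.09] turn 0.12
[[0.984, 0.166, 0.057], [0.167, -0.986, -0.003], [0.055, 0.013, -0.998]] [-0.3978298   1.73065712  0.08398501]
```

Emit:
arm_command:
  increments:
    - [[0,0,-0.1],0]
    - [[0,0,0],0]
    - [[0,0,0],0]
    - [[0,0,0],0]
    - [[0,0,-1],0]
    - [[0,0,-2],0]
    - [[0,0,-5],0]
    - [[0,0,-5],0]
    - [[0,0,-5],0]
    - [[0,0,0],0]
    - [[0,0,0],0]
    - [[0,0,0],0]
  gripper: 0.75

```text
t: 12.5
ee_pos: [442.8, 58.3, 192.7]
orientation: [3.121, 0.262, 0.091]
ft_force: [-0.6, -0.9, 0.4]
width: 65.7
```

```bash
python3 - <<'E'
from h import *
o=get_obs();togo(o,(455,40,200),9.5);print(yaw(o)[1].round(3).tolist(),o['qvel'].round(3))
save('wrist','w4.png')
E
```

```text
t 12.5 pos [442.8  58.3 192.7] yaw 9.63 tilt 3.35 F [-0.6 -0.9  0.4] w 65.7 q6 -0.05
  cm in tool: [ 0.94  2.02 -0.65] turn 0.13
[[0.984, 0.167, 0.058], [0.167, -0.986, -0.003], [0.057, 0.013, -0.998]] [ 0.001 -0.     0.015 -0.    -0.002  0.   ]
```

View pics/w4.png

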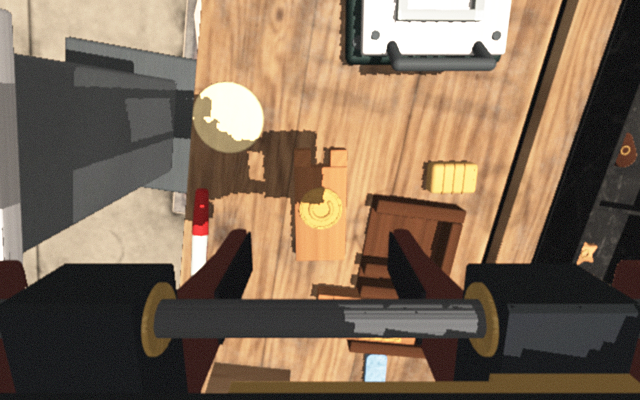

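```bash
python3 - <<'E'
from h import *
import cv2
togo(get_obs(),(508,270,200),9.5)
im=cv2.imread('pics/w4.png'); cv2.imwrite('pics/w4z.png',cv2.resize(im[140:270,280:365],None,fx=4,fy=4,interpolation=cv2.INTER_CUBIC))
E
```

```text
t 12.55 pos [442.4  58.3 192.2] yaw 9.63 tilt 3.27 F [-0.1  0.2  0.3] w 65.8 q6 -0.05
  cm in tool: [ 10.04 -19.77  -0.47] turn 0.13
```

View pics/w4z.png

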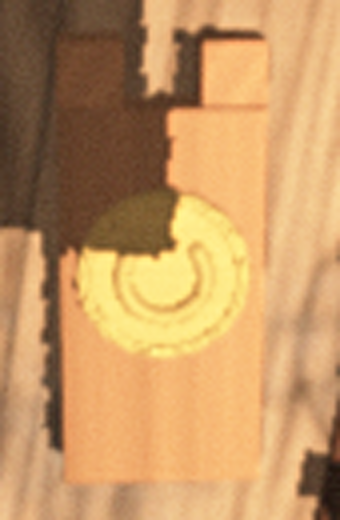

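```bash
python3 - <<'E'
from h import *
o=get_obs(); c=campose('wrist',o)
f=lambda x,y:((x+.5)/4-.5+280,(y+.5)/4-.5+140)
a,b,d,e=[onz(c,f(*p),20) for p in [(56,38),(267,40),(64,482),(262,482)]]
n=(a+b)/2;k=(d+e)/2;print(n,k,(n+k)/2,np.linalg.norm(n-k),np.degrees(np.arctan2(*(n-k)[[1,0]])),np.linalg.norm(a-b),np.linalg.norm(d-e))
print(onz(c,f(163,273),24))
E
```

```text
[448.29919544  85.19916301  20.        ] [467.42351505 -24.84345379  20.        ] [457.86135524  30.17785461  20.        ] 111.69206378806753 99.85897058843099 48.91319717126564 50.00792223900955
[457.62600015  30.60252166  24.        ]
```

Emit:
arm_command:
  increments:
    - [[1,-2,0],0]
    - [[1.5,-3,0],0]
    - [[1.5,-3,0],0]
    - [[1.5,-3,0],0]
    - [[1.5,-3,0],0]
    - [[1.5,-3,0],0]
    - [[1,-2,0],0]
    - [[0.4,-0.7,0],0]
    - [[0,0,0],0]
    - [[0,0,0],0]

```text
t: 13.55
ee_pos: [499.9, 272.2, 174.1]
orientation: [3.112, 0.258, 0.035]
ft_force: [-0.1, 0.4, -0.4]
width: 65.7
```

```bash
python3 - <<'E'
from h import *
o=get_obs();togo(o,(508,270,200),9.5);print(yaw(o)[1].round(3).tolist(),o['qvel'].round(3))
save('wrist','w5.png')
E
```

```text
t 13.55 pos [499.9 272.2 174.1] yaw 9.51 tilt 1.69 F [-0.1  0.4 -0.4] w 65.7 q6 0.35
  cm in tool: [ 0.82  0.41 -2.57] turn 0.01
[[0.986, 0.165, 0.024], [0.165, -0.986, -0.017], [0.021, 0.021, -1.0]] [-0.003  0.015  0.006 -0.001 -0.003 -0.003]
```

View pics/w5.png

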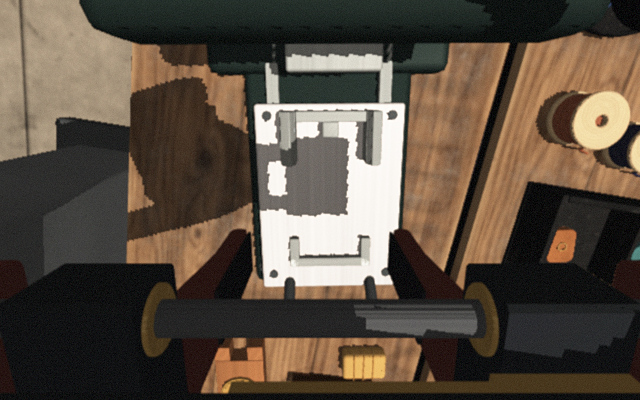

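```bash
python3 - <<'E'
import cv2
im=cv2.imread('pics/w5.png'); cv2.imwrite('pics/w5z.png',cv2.resize(im[95:295,245:415],None,fx=3,fy=3,interpolation=cv2.INTER_CUBIC))
E
```

```text
(no output)
```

View pics/w5z.png

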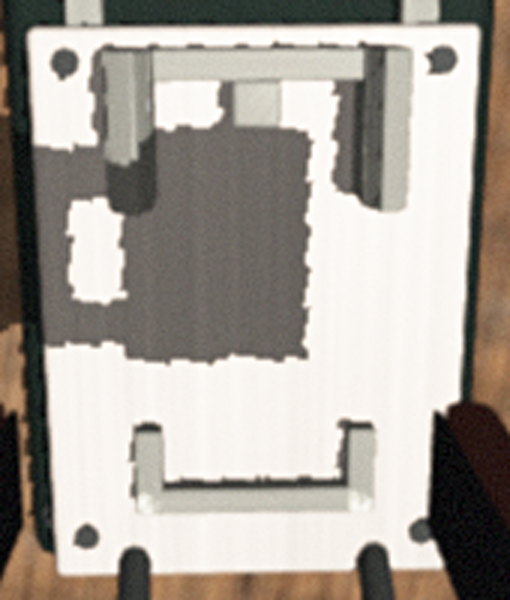

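```bash
cat > m5.py <<'E'
from h import *
o=get_obs(); c=campose('wrist',o)
f=lambda x,y:((x+.5)/3-.5+245,(y+.5)/3-.5+95)
g=lambda p,z:onz(c,f(*p),z)
sA,sB,sC,sD=[g(p,42) for p in [(65,62),(441,60),(87,536),(421,530)]]
print('screws',sA.round(1),sB.round(1),sC.round(1),sD.round(1))
ax=(sA+sB)/2-(sC+sD)/2; print('axis deg',np.degrees(np.arctan2(ax[1],ax[0])),np.linalg.norm(ax))
k=(g((235,126),56)+g((281,125),56))/2; print('key front',k)
e=(g((155,80),62)+g((365,80),62))/2; print('endwall',e)
L=(g((138,512),50)+g((372,510),50))/2; print('lip outer',L, np.linalg.norm(g((138,512),50)-g((372,510),50)))
Li=(g((160,497),50)+g((350,497),50))/2; print('lip inner',Li)
for w in [(105,48,411,48),(105,160,0,0)]: pass
ch=[g((105,48),70),g((411,48),70),g((155,80),70)]; print(ch)
u=np.array([np.cos(np.radians(99.6)),np.sin(np.radians(99.6)),0])
for a in (99.0,99.4,99.8):
    u=np.array([np.cos(np.radians(a)),np.sin(np.radians(a)),0]);v=np.array([-u[1],u[0],0])
    print(a,'lateral',[round(float(p@v),1) for p in (sA+sB,)][0]/2,*(round(float(p@v),1) for p in (k,e,L,Li,(sC+sD)/2)),'along',*(round(float(p@u),1) for p in (k-46*u,e-58*u,L+66*u,Li+58*u)))
E
python3 m5.py
```

```text
screws [451.9 321.8  42. ] [549.8 338.6  42. ] [475.6 185.8  42. ] [574.1 203.2  42. ]
axis deg 100.02532209524973 137.79955764001332
key front [503.96548245 315.14996632  56.        ]
endwall [502.15726999 326.82381778  62.        ]
lip outer [522.76031259 205.54013029  50.        ] 67.72247168384754
lip inner [521.97666799 209.89913148  50.        ]
[array([463.96897625, 328.58958597,  70.        ]), array([535.90113752, 340.570743  ,  70.        ]), array([476.76761043, 323.16236842,  70.        ])]
99.0 lateral -546.35 -547.1 -547.1 -548.5 -548.4 -548.8 along 186.4 186.2 187.2 183.7
99.4 lateral -548.05 -548.7 -548.8 -549.3 -549.2 -549.6 along 182.6 182.4 183.4 179.8
99.8 lateral -549.75 -550.3 -550.5 -550.1 -550.1 -550.3 along 178.8 178.6 179.6 176.0
```

```bash
python3 - <<'E'
from h import *
togo(get_obs(),(458.6,26.4,120),9.86)
E
```

```text
t 13.6 pos [499.8 272.  174.1] yaw 9.49 tilt 1.69 F [-0.5 -0.3  0.1] w 65.8 q6 0.35
  cm in tool: [-8.22 23.43  5.73] turn -0.37
```

Emit:
arm_command:
  increments:
    - [[-0.6,1.8,0],0]
    - [[-1,3,0],0]
    - [[-1,3,0],0]
    - [[-1,3,0],0]
    - [[-1,3,0],0]
    - [[-1,3,0],0]
    - [[-1,3,0],0]
    - [[-0.6,1.7,0],0]
    - [[-0.3,0.8,0],0]
    - [[0,0,0],0]
    - [[0,0,0],-0.4]
    - [[0,0,0],0]
  gripper: 0.7

```text
t: 14.8
ee_pos: [450.8, 17.1, 178.4]
orientation: [3.109, 0.253, 0.032]
ft_force: [-0.3, -0.1, 0.2]
width: 61.2
```

```bash
python3 - <<'E'
from h import *
o=get_obs();togo(o,(458.6,26.4,60),9.86);print(yaw(o)[1].round(3).tolist(),o['qvel'].round(3))
E
```

```text
t 14.8 pos [450.8  17.1 178.4] yaw 9.31 tilt 1.72 F [-0.3 -0.1  0.2] w 61.2 q6 -0.12
  cm in tool: [ 0.7  -1.07 11.84] turn -0.55
[[0.987, 0.161, 0.022], [0.162, -0.987, -0.02], [0.019, 0.023, -1.0]] [ 0.004 -0.     0.     0.002 -0.003  0.009]
```

Emit:
arm_command:
  increments:
    - [[0.2,-0.3,1.5],-0.5]
    - [[0.2,-0.3,2],0]
    - [[0.2,-0.3,2],0]
    - [[0,-0.2,2],0]
    - [[0,0,1.5],0]
    - [[0,0,1],0]
    - [[0,0,0.5],0]
    - [[0,0,0],0]

```text
t: 15.6
ee_pos: [460.8, 33.5, 70.1]
orientation: [3.107, 0.283, 0.039]
ft_force: [0.1, 0.4, -0.3]
width: 61.9
```

```bash
python3 - <<'E'
from h import *
o=get_obs();togo(o,(458.6,26.4,4),9.86);print(yaw(o)[1].round(3).tolist(),o['qvel'].round(3))
E
```

```text
t 15.6 pos [460.8  33.5  70.1] yaw 10.43 tilt 1.89 F [ 0.1  0.4 -0.3] w 61.9 q6 -0.09
  cm in tool: [-0.49  0.5   6.61] turn 0.57
[[0.983, 0.18, 0.027], [0.181, -0.983, -0.019], [0.023, 0.024, -0.999]] [ 0.008  0.003 -0.006  0.001  0.005  0.001]
```

Emit:
arm_command:
  increments:
    - [[-0.1,0.1,1],0.3]
    - [[-0.1,0.1,1.2],0]
    - [[-0.1,0.1,1.2],0]
    - [[-0.1,0.1,0.8],0]
    - [[0,0,0.5],0]
    - [[0,0,0.3],0]
    - [[0,0,0],0]

```text
t: 16.3
ee_pos: [460.4, 27.4, 17.6]
orientation: [3.108, 0.274, 0.045]
ft_force: [-0.5, -0.6, -0.5]
width: 61.6
```

```bash
python3 - <<'E'
from h import *
o=get_obs();togo(o,(458.6,26.4,4),9.86);print(yaw(o)[1].round(3).tolist(),o['qvel'].round(3))
E
```

```text
t 16.3 pos [460.4  27.4  17.6] yaw 10.08 tilt 2.07 F [-0.5 -0.6 -0.5] w 61.6 q6 -0.09
  cm in tool: [-0.24  0.04  1.35] turn 0.22
[[0.984, 0.174, 0.031], [0.175, -0.984, -0.019], [0.027, 0.024, -0.999]] [-0.002 -0.001 -0.003  0.002  0.001  0.001]
```

Emit:
arm_command:
  increments:
    - [[-0.1,0,0.6],0.2]
    - [[-0.1,0,0.5],0]
    - [[0,0,0.2],0]
    - [[0,0,0],0]

```text
t: 16.7
ee_pos: [459.4, 26.9, 4.1]
orientation: [3.108, 0.268, 0.048]
ft_force: [0.1, 0.5, -0.3]
width: 61.3
```

```bash
python3 - <<'E'
from h import *
o=get_obs();togo(o,(458.6,26.4,4),9.86);save('wrist','w6.png')
E
```

```text
t 16.7 pos [459.4  26.9   4.1] yaw 9.87 tilt 2.14 F [ 0.1  0.5 -0.3] w 61.3 q6 -0.08
  cm in tool: [-0.08  0.03  0.  ] turn 0.01
```

View pics/w6.png

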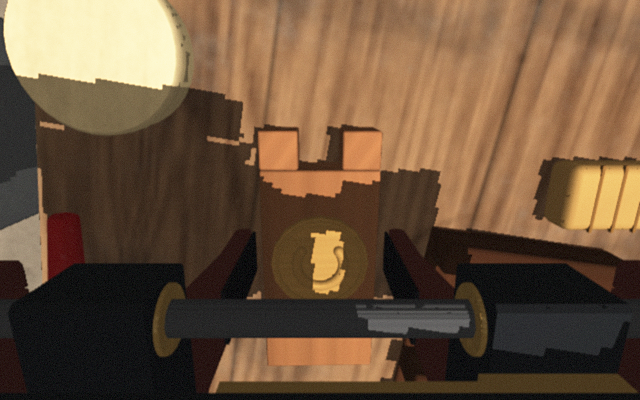

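The block lies squarely between the fingers, with its notch at about (320,150) and the plate at (320,260). I'll close on its middle and lift.

Emit:
arm_command:
  increments:
    - [[0,0,0],0]
    - [[0,0,0],0]
    - [[0,0,0],0]
    - [[0,0,0],0]
    - [[0,0,0],0]
    - [[0,0,0],0]
    - [[0,0,-0.5],0]
    - [[0,0,-1],0]
    - [[0,0,-1.5],0]
    - [[0,0,-2],0]
    - [[0,0,-2],0]
    - [[0,0,-1.5],0]
    - [[0,0,-0.7],0]
    - [[0,0,0],0]
    - [[0,0,0],0]
  gripper: 0

```text
t: 18.25
ee_pos: [455.9, 28.9, 103.8]
orientation: [3.108, 0.268, 0.051]
ft_force: [0.1, 0.5, -1.6]
width: 49.9
```

```bash
python3 - <<'E'
from h import *
o=get_obs();togo(o,(512,265.8,110),9.8);print(yaw(o)[1].round(3).tolist());save('wrist','w7.png')
E
```

```text
t 18.25 pos [455.9  28.9 103.8] yaw 9.87 tilt 2.22 F [ 0.1  0.5 -1.6] w 49.9 q6 -0.1
  cm in tool: [  9.61 -22.37  -0.86] turn 0.07
[[0.985, 0.171, 0.034], [0.171, -0.985, -0.018], [0.031, 0.024, -0.999]]
```

View pics/w7.png

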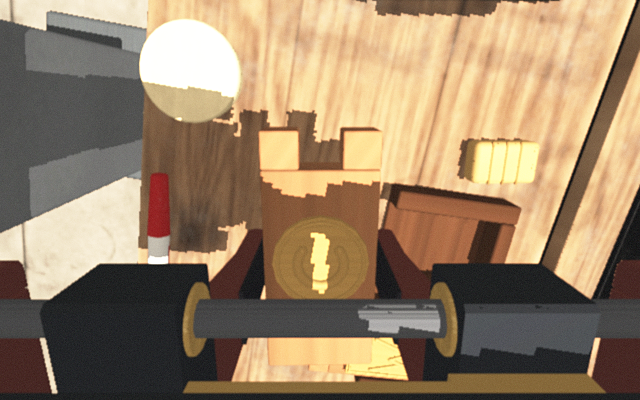

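```bash
cat > blk.py <<'E'
from h import *
T=np.array(camera_params('wrist')['T_tool_cam']); K=np.array(camera_params('wrist')['K'])
def tp(uv,z):
    d=T[:3,:3]@np.linalg.inv(K)@np.array([*uv,1]); C=T[:3,3]; return C+d*(z-C[2])/d[2]
a,b,d,e=[tp(p,-16) for p in [(260,129.5),(380.5,129),(268,365),(372,364)]]
n=(a+b)/2;k=(d+e)/2
print(a,b,d,e);print('notch',n,'back',k,'len',np.linalg.norm(n-k),'mid',(n+k)/2,'dev deg',np.degrees(np.arctan2((n-k)[0],-(n-k)[1])))
E
python3 blk.py
```

```text
[-23.38294106 -58.84110452 -16.        ] [ 24.55081063 -59.05033377 -16.        ] [-24.18503645  51.47084881 -16.        ] [ 25.25872915  50.8923267  -16.        ]
notch [  0.58393479 -58.94571915 -16.        ] back [  0.53684635  51.18158776 -16.        ] len 110.1273169699112 mid [  0.56039057  -3.88206569 -16.        ] dev deg 0.024498633248304116
```

Emit:
arm_command:
  increments:
    - [[0.6,-1.5,-1],0]
    - [[1.2,-2.8,-1],0]
    - [[1.2,-2.8,-0.5],0]
    - [[1.2,-2.8,0],0]
    - [[1.2,-2.8,0],0]
    - [[1.2,-2.8,0],0]
    - [[1.2,-2.8,0],0]
    - [[0.7,-1.6,0],0]
    - [[0.3,-0.8,0],0]
    - [[0,0,0],0]
    - [[0,0,0],0]

```text
t: 19.4
ee_pos: [502.5, 253.4, 116.6]
orientation: [3.105, 0.264, 0.022]
ft_force: [-0.1, -0.3, -0.8]
width: 50.0
```

```bash
python3 - <<'E'
from h import *
o=get_obs();togo(o,(512.4,266,95),9.8);print(yaw(o)[1].round(3).tolist(),o['qvel'].round(3))
E
```

```text
t 19.4 pos [502.5 253.4 116.6] yaw 9.72 tilt 1.69 F [-0.1 -0.3 -0.8] w 50.0 q6 0.32
  cm in tool: [ 1.16 -1.13  2.15] turn -0.08
[[0.986, 0.169, 0.017], [0.169, -0.985, -0.024], [0.012, 0.027, -1.0]] [-0.002  0.004  0.005 -0.001 -0.    -0.   ]
```

Emit:
arm_command:
  increments:
    - [[0.3,-0.3,0.5],0]
    - [[0.3,-0.3,0.6],0]
    - [[0.3,-0.2,0.5],0]
    - [[0.1,-0.1,0.3],0]
    - [[0,0,0],0]
    - [[0,0,0],0]

```text
t: 20.0
ee_pos: [511.4, 260.7, 95.3]
orientation: [3.104, 0.258, 0.019]
ft_force: [-0.2, -0.6, -1.5]
width: 49.8
```

```bash
python3 - <<'E'
from h import *
o=get_obs();togo(o,(512.4,266,75),9.8);print(yaw(o)[1].round(3).tolist(),o['qvel'].round(3));save('wrist','w8.png')
E
```

```text
t 20.0 pos [511.4 260.7  95.3] yaw 9.51 tilt 1.7 F [-0.2 -0.6 -1.5] w 49.8 q6 0.33
  cm in tool: [ 0.17 -0.57  2.02] turn -0.29
[[0.986, 0.165, 0.015], [0.165, -0.986, -0.026], [0.01, 0.028, -1.0]] [-0.002  0.005  0.003  0.002 -0.002  0.   ]
```

View pics/w8.png

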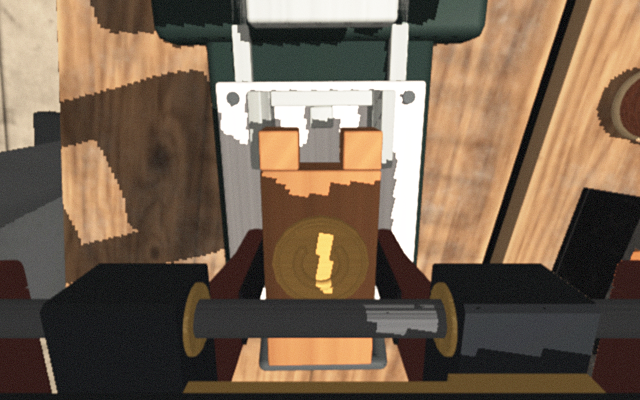

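```bash
python3 - <<'E'
import cv2
im=cv2.imread('pics/w8.png'); cv2.imwrite('pics/w8z.png',cv2.resize(im[70:200,200:440],None,fx=3.3333,fy=3.3333,interpolation=cv2.INTER_CUBIC))
E
```

```text
(no output)
```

View pics/w8z.png

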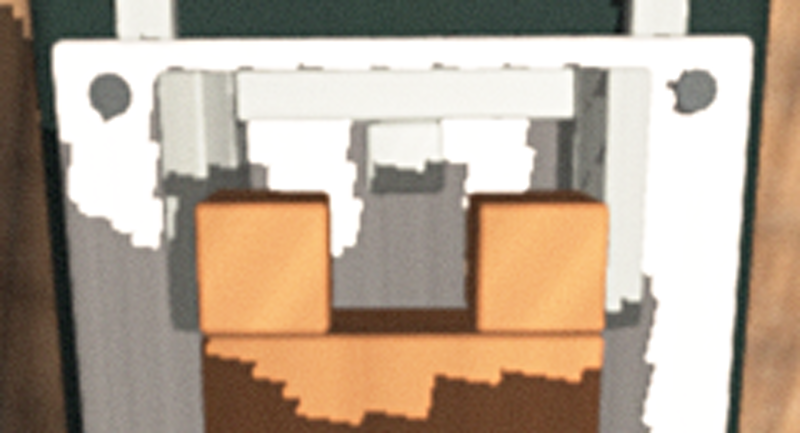

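```bash
python3 - <<'E'
from h import *
o=get_obs(); c=campose('wrist',o)
s=800/240
f=lambda x,y:((x+.5)/s-.5+200,(y+.5)/s-.5+70)
g=lambda p,z:onz(c,f(*p),z)
k=(g((370,192),56)+g((443,191),56))/2; e=(g((240,118),62)+g((573,118),62))/2; sc=(g((110,95),42)+g((692,91),42))/2
A=g((110,95),42)-g((692,91),42); print('axis from screws',np.degrees(np.arctan2(A[1],A[0]))-90,'key w',np.linalg.norm(g((370,192),56)-g((443,191),56)))
a=99.8;u=np.array([np.cos(np.radians(a)),np.sin(np.radians(a)),0]);v=np.array([-u[1],u[0],0])
for p,n in ((k,46),(e,58),(sc,None)): print(p.round(1),'lat',(p@v).round(2),'along centre',(p@u-(n or 0)).round(2))
y,M=yaw(o); b=o['ee_pos']+M@np.array([0.5,-3.9,0]); print('block now lat',(b@v).round(2),'along',(b@u).round(2))
# block from image
for p in [(196,204),(608,204)]: print(p)
n=(g((196,204),111)+g((608,204),111))/2; print('blocknotch',n.round(1),(n@v).round(2),(n@u-56).round(2))
E
```

```text
axis from screws -260.1052439320913 key w 11.921754160861322
[504.  315.5  56. ] lat -550.31 along centre 179.13
[501.9 327.2  62. ] lat -550.29 along centre 178.95
[500.8 330.5  42. ] lat -549.72 along centre 240.45
block now lat -548.73 along 173.69
(196, 204)
(608, 204)
blocknotch [502.1 318.8 111. ] -548.99 172.67
```

Emit:
arm_command:
  increments:
    - [[0.05,-0.15,0.6],-0.15]
    - [[0.05,-0.15,0.6],0]
    - [[0,-0.15,0.5],0]
    - [[0,-0.1,0.4],0]
    - [[0,0,0.2],0]
    - [[0,0,0],0]
    - [[0,0,0],0]

```text
t: 20.75
ee_pos: [511.5, 266.2, 70.1]
orientation: [3.103, 0.263, 0.019]
ft_force: [-0.1, -0.4, -1.1]
width: 49.9
```

```bash
python3 - <<'E'
from h import *
o=get_obs();togo(o,(511.85,266.05,60),9.85);print(yaw(o)[1].round(3).tolist(),o['qvel'].round(3))
E
```

```text
t 20.75 pos [511.5 266.2  70.1] yaw 9.69 tilt 1.7 F [-0.1 -0.4 -1.1] w 49.9 q6 0.34
  cm in tool: [ 0.02 -0.01  1.01] turn -0.16
[[0.986, 0.168, 0.014], [0.168, -0.985, -0.026], [0.01, 0.028, -1.0]] [ 0.     0.001  0.001  0.001 -0.001  0.   ]
```

Emit:
arm_command:
  increments:
    - [[0,0,0.3],-0.1]
    - [[0,0,0.4],0]
    - [[0,0,0.3],0]
    - [[0,0,0.1],0]
    - [[0,0,0],0]

```text
t: 21.25
ee_pos: [511.9, 265.9, 58.6]
orientation: [3.103, 0.266, 0.02]
ft_force: [-0.5, 0.1, -0.5]
width: 49.9
```

```bash
python3 - <<'E'
from h import *
o=get_obs();togo(o,(511.85,266.05,46),9.85);save('wrist','w9.png')
E
```

```text
t 21.25 pos [511.9 265.9  58.6] yaw 9.79 tilt 1.7 F [-0.5  0.1 -0.5] w 49.9 q6 0.34
  cm in tool: [-0.02 -0.05  1.26] turn -0.06
```

View pics/w9.png

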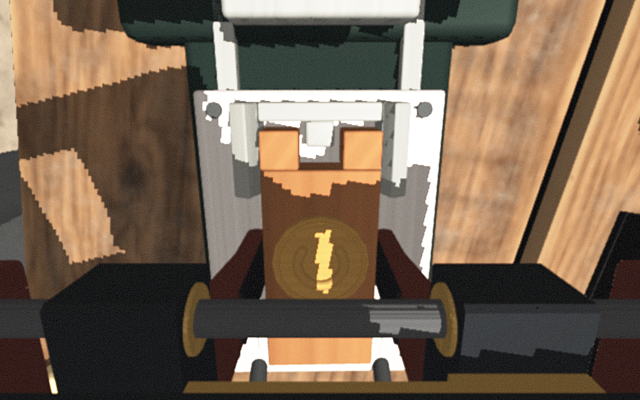

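The notch straddles the key at about (320,130) and the tines sit centred between the cheeks. I'll keep lowering.

Emit:
arm_command:
  increments:
    - [[0,0,0.3],0]
    - [[0,-0.05,0.3],0]
    - [[0,0,0.3],0]
    - [[0,0,0.2],0]
    - [[0,0,0],0]

```text
t: 21.8
ee_pos: [512.3, 266.2, 46.9]
orientation: [3.104, 0.266, 0.021]
ft_force: [0.2, 0.2, -0.2]
width: 49.9
```

```bash
python3 - <<'E'
from h import *
o=get_obs();togo(o,(511.85,266.05,46),9.85);save('wrist','w10.png')
E
```

```text
t 21.8 pos [512.3 266.2  46.9] yaw 9.79 tilt 1.7 F [ 0.2  0.2 -0.2] w 49.9 q6 0.34
  cm in tool: [-0.05  0.01  0.09] turn -0.06
```

View pics/w10.png

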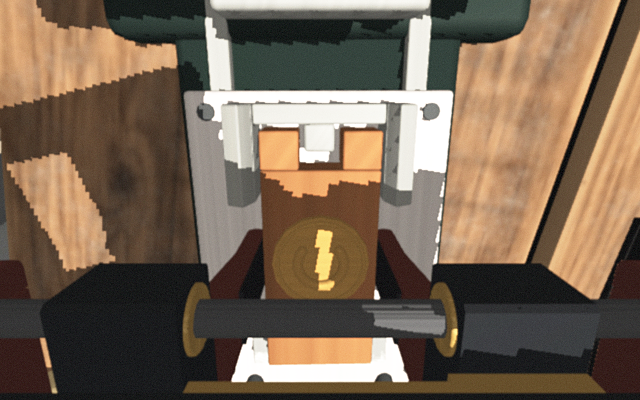

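Emit:
arm_command:
  increments:
    - [[0,0,0.1],0]
    - [[0,0,0.1],0]
    - [[0,0,0],0]

```text
t: 22.15
ee_pos: [512.5, 266.3, 47.1]
orientation: [3.104, 0.265, 0.022]
ft_force: [-0.5, 0.3, -0.3]
width: 49.7
```

```bash
python3 - <<'E'
from h import *
o=get_obs();togo(o,(511.85,266.05,46),9.85)
E
```

```text
t 22.15 pos [512.5 266.3  47.1] yaw 9.79 tilt 1.71 F [-0.5  0.3 -0.3] w 49.7 q6 0.34
  cm in tool: [-0.07  0.01  0.11] turn -0.06
```

Emit:
arm_command:
  increments:
    - [[-0.05,0,0.2],0]
    - [[0,0,0.1],0]

```text
t: 22.35
ee_pos: [512.5, 266.4, 46.1]
orientation: [3.104, 0.266, 0.024]
ft_force: [-5.7, -1.5, 12.2]
width: 49.6
```

Emit:
arm_command:
  increments:
    - [[0,0,0],0]
    - [[0,0,0],0]
    - [[0,0,0],0]
    - [[0,0,0],0]
  gripper: 0.75

```text
t: 22.75
ee_pos: [513.0, 266.7, 46.3]
orientation: [3.105, 0.266, 0.026]
ft_force: [-0.7, -0.4, 0.8]
width: 65.6
```

```bash
python3 - <<'E'
from h import *
o=get_obs();togo(o,(511.85,266.05,46),9.85);save('wrist','w11.png')
E
```

```text
t 22.75 pos [513.  266.7  46.3] yaw 9.8 tilt 1.74 F [-0.7 -0.4  0.8] w 65.6 q6 0.34
  cm in tool: [-0.12  0.04  0.03] turn -0.05
```

View pics/w11.png

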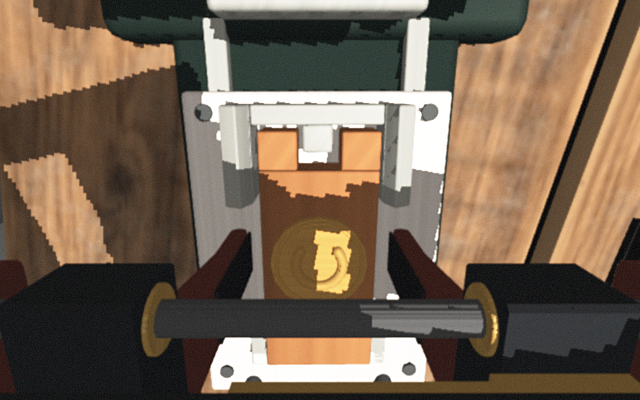

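Emit:
arm_command:
  increments:
    - [[0,0,-0.5],0]
    - [[0,0,-1],0]
    - [[0,0,-2],0]
    - [[0,0,-3],0]
    - [[0,0,-3],0]
    - [[0,0,-2],0]
    - [[0,0,-1],0]
    - [[0,0,0],0]

```text
t: 23.6
ee_pos: [510.4, 269.8, 179.2]
orientation: [3.105, 0.266, 0.026]
ft_force: [-0.4, -0.1, -0.2]
width: 65.8
```

```bash
python3 - <<'E'
from h import *
o=get_obs();togo(o,(541.8,95.6,140),99.8);_,im=save('wrist','w12.png')
im=cv2.imread('pics/w12.png');cv2.imwrite('pics/w12z.png',cv2.resize(im[60:300,220:420],None,fx=2.5,fy=2.5,interpolation=cv2.INTER_CUBIC))
E
```

```text
t 23.6 pos [510.4 269.8 179.2] yaw 9.8 tilt 1.74 F [-0.4 -0.1 -0.2] w 65.8 q6 0.33
  cm in tool: [ 0.07 17.59  4.4 ] turn -90.0
```

View pics/w12z.png

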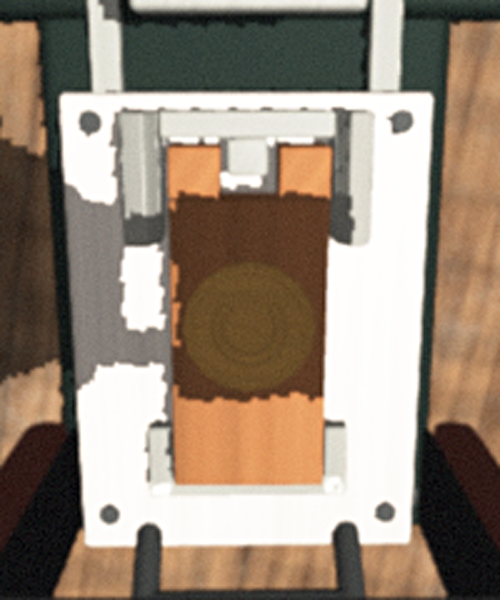

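```bash
python3 - <<'E'
from h import *
o=get_obs(); c=campose('wrist',o); s=2.5
f=lambda x,y:((x+.5)/s-.5+220,(y+.5)/s-.5+60)
g=lambda p,z:onz(c,f(*p),z)
u=np.array([np.cos(np.radians(99.85)),np.sin(np.radians(99.85)),0]);v=np.array([-u[1],u[0],0])
for z in (62,):
  a,b,d,e=[g(p,z) for p in [(168,145),(332,143),(175,485),(323,485)]]
  n=(a+b)/2;k=(d+e)/2;print(z,((n+k)/2).round(1),np.linalg.norm(n-k),np.degrees(np.arctan2(*(n-k)[[1,0]])),np.linalg.norm(a-b),np.linalg.norm(d-e),'along',n@u-56,'lat',((n+k)/2@v))
k=(g((228,174),56)+g((268,173),56))/2; print('key',k@u-46,k@v)
sc=[g(p,42) for p in [(90,122),(402,121),(110,514),(385,511)]]; print('screw lat',sum(sc)/4@v,np.linalg.norm(sc[0]-sc[1]),np.linalg.norm(sc[2]-sc[3]))
E
```

```text
62 [511.9 269.8  62. ] 111.58753860935158 99.64783203326657 49.20008378265097 49.53136352223188 along 178.09656358360903 lat -550.4933483102252
key 178.79535879605515 -550.1261833035987
screw lat -549.903538688316 99.6877134029562 99.63196261141896
```

Emit:
arm_command:
  increments:
    - [[0,1.5,0],0]
    - [[0,3,0],0]
    - [[0,3.2,0],0]
    - [[0,3.2,0],0]
    - [[0,3,0],0]
    - [[0,2,0],0]
    - [[0,1,0],0]
    - [[0,0,0],-8.2]
    - [[0,0,0],-8.2]
    - [[0,0,0],-8.2]
    - [[0,0,0],-8.2]
    - [[0,0,0],-8.2]
    - [[0,0,0],-8.2]
    - [[0,0,0],-8.2]
    - [[0,0,0],-8.2]
    - [[0,0,0],-8.2]
    - [[0,0,0],0]
  gripper: 1

```text
t: 25.35
ee_pos: [527.3, 86.1, 164.3]
orientation: [2.277, 2.146, -0.053]
ft_force: [0.3, 0.3, 0.1]
width: 87.7
```

```bash
python3 - <<'E'
from h import *
o=get_obs();togo(o,(541.8,95.6,100),99.8);print(yaw(o)[1].round(3).tolist())
E
```

```text
t 25.35 pos [527.3  86.1 164.3] yaw 86.62 tilt 2.07 F [0.3 0.3 0.1] w 87.7 q6 -1.33
  cm in tool: [1.24 1.48 6.38] turn -13.18
[[0.059, 0.998, -0.016], [0.998, -0.059, -0.032], [-0.033, -0.014, -0.999]]
```

Emit:
arm_command:
  increments:
    - [[0,0,0],-5]
    - [[0,0,0],-4]
    - [[0,0,0],-2]
    - [[0,0,0],0]
    - [[0,0,0],0]

```text
t: 25.85
ee_pos: [525.1, 85.4, 161.3]
orientation: [2.079, 2.347, -0.062]
ft_force: [-0.3, 0.0, -0.1]
width: 87.4
```

```bash
python3 - <<'E'
from h import *
o=get_obs();togo(o,(541.8,95.6,60),99.8);print(yaw(o)[1].round(3).tolist())
E
```

```text
t 25.85 pos [525.1  85.4 161.3] yaw 96.94 tilt 2.27 F [-0.3  0.  -0.1] w 87.4 q6 -1.51
  cm in tool: [ 1.11  2.04 10.05] turn -2.86
[[-0.121, 0.992, -0.022], [0.992, 0.12, -0.033], [-0.03, -0.026, -0.999]]
```

Emit:
arm_command:
  increments:
    - [[0,0.5,1.2],-1]
    - [[0,0.5,1.8],-1]
    - [[0,0.5,1.8],0]
    - [[0,0.3,1.8],0]
    - [[0,0,1.5],0]
    - [[0,0,0.8],0]
    - [[0,0,0.4],0]
    - [[0,0,0],0]

```text
t: 26.65
ee_pos: [542.4, 84.8, 59.6]
orientation: [2.045, 2.378, -0.062]
ft_force: [-0.2, -0.1, -0.1]
width: 87.8
```

```bash
python3 - <<'E'
from h import *
o=get_obs();togo(o,(541.8,95.6,50),99.8);print(yaw(o)[1].round(3).tolist());save('top','t13.png');save('side','s13.png')
E
```

```text
t 26.65 pos [542.4  84.8  59.6] yaw 98.65 tilt 2.29 F [-0.2 -0.1 -0.1] w 87.8 q6 -1.54
  cm in tool: [1.11 0.13 0.93] turn -1.15
[[-0.15, 0.988, -0.023], [0.988, 0.15, -0.033], [-0.029, -0.027, -0.999]]
```

View pics/s13.png

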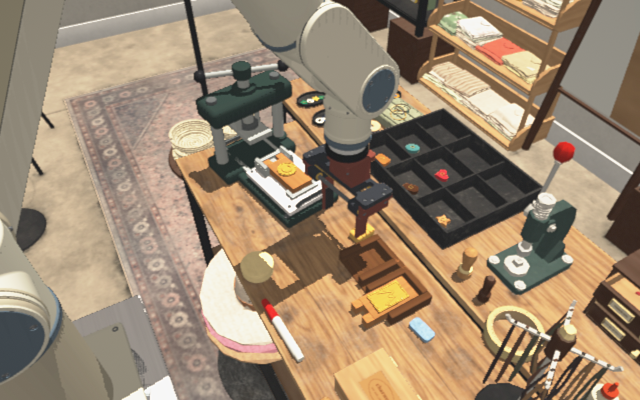

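View pics/t13.png

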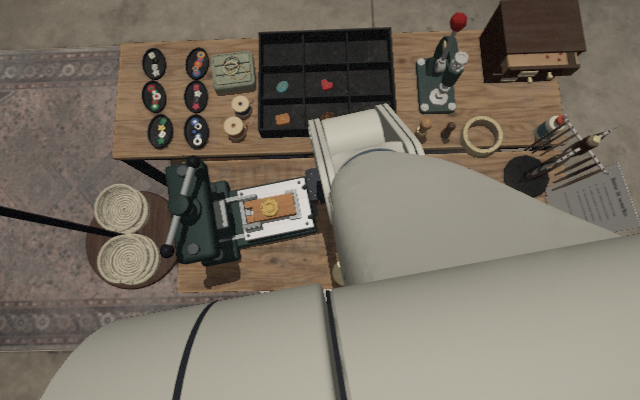

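Emit:
arm_command:
  increments:
    - [[0.3,0,0.4],-0.5]
    - [[0.6,0,0.2],-0.3]
    - [[0.8,0,0],0]
    - [[0.8,0,0],0]
    - [[0.8,0,0],0]
    - [[0.8,0,0],0]

```text
t: 27.35
ee_pos: [537.2, 127.6, 55.3]
orientation: [2.024, 2.39, -0.057]
ft_force: [-0.1, -3.0, 3.7]
width: 87.9
```

```bash
python3 - <<'E'
from h import *
o=get_obs();togo(o,(511.7,270,50),99.8);print(yaw(o)[1].round(3).tolist())
E
```

```text
t 27.35 pos [537.2 127.6  55.3] yaw 99.5 tilt 2.13 F [-0.1 -3.   3.7] w 87.9 q6 -1.48
  cm in tool: [14.47 -0.17  0.1 ] turn -0.3
[[-0.165, 0.986, -0.017], [0.986, 0.164, -0.033], [-0.03, -0.022, -0.999]]
```

Emit:
arm_command:
  increments:
    - [[1,0,0],0]
    - [[1.2,0,0],0]
    - [[1.2,0,0],0]
    - [[1.2,0,0],0]
    - [[1.2,0,0],0]
    - [[1.2,0,0],0]

```text
t: 27.95
ee_pos: [524.9, 202.3, 53.8]
orientation: [2.023, 2.39, -0.057]
ft_force: [0.0, -4.5, 3.5]
width: 88.1
```

```bash
python3 - <<'E'
from h import *
o=get_obs();togo(o,(511.7,270,50),99.8);print(yaw(o)[1].round(3).tolist())
E
```

```text
t 27.95 pos [524.9 202.3  53.8] yaw 99.53 tilt 2.14 F [ 0.  -4.5  3.5] w 88.1 q6 -1.35
  cm in tool: [ 6.9  -0.17  0.17] turn -0.27
[[-0.166, 0.986, -0.016], [0.986, 0.165, -0.034], [-0.031, -0.021, -0.999]]
```

Emit:
arm_command:
  increments:
    - [[0.8,0,0],0]
    - [[0.7,0,0],0]
    - [[0.6,0,0],0]
    - [[0.6,0,0],0]
    - [[0.5,0,0],0]

```text
t: 28.45
ee_pos: [518.8, 237.9, 52.5]
orientation: [2.022, 2.391, -0.056]
ft_force: [0.7, -3.2, 3.2]
width: 87.6
```

```bash
python3 - <<'E'
from h import *
o=get_obs();togo(o,(511.7,270,50),99.8);save('side','s14.png')
im=cv2.imread('pics/s14.png');cv2.imwrite('pics/s14z.png',cv2.resize(im[50:250,160:400],None,fx=3,fy=3))
E
```

```text
t 28.45 pos [518.8 237.9  52.5] yaw 99.6 tilt 2.14 F [ 0.7 -3.2  3.2] w 87.6 q6 -1.29
  cm in tool: [ 3.29 -0.16  0.16] turn -0.2
```

View pics/s14z.png

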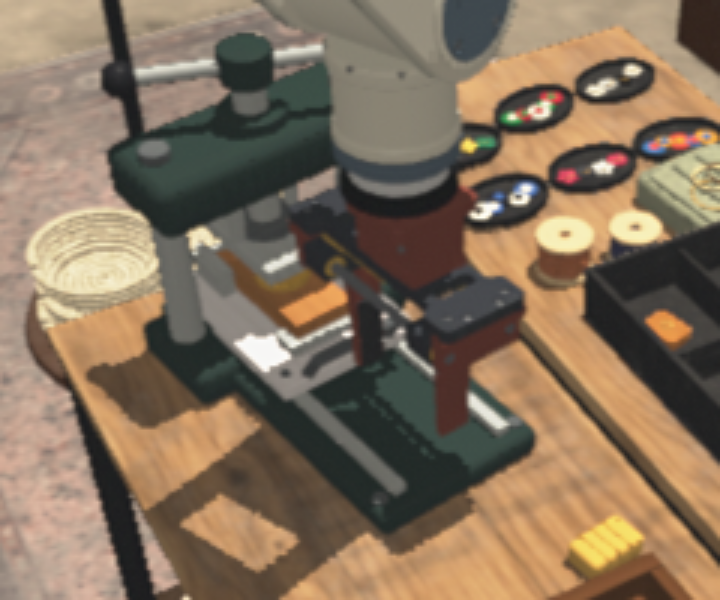

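Emit:
arm_command:
  increments:
    - [[0.5,0,-0.05],0]
    - [[0.4,0,0],0]
    - [[0.4,0,0],0]

```text
t: 28.8
ee_pos: [516.4, 251.6, 52.3]
orientation: [2.022, 2.391, -0.057]
ft_force: [4.1, -15.3, 5.8]
width: 87.7
```

```bash
python3 - <<'E'
from h import *
o=get_obs();togo(o,(511.7,270,50),99.8)
E
```

```text
t 28.8 pos [516.4 251.6  52.3] yaw 99.57 tilt 2.15 F [  4.1 -15.3   5.8] w 87.7 q6 -1.27
  cm in tool: [ 1.9  -0.15  0.17] turn -0.23
```

Emit:
arm_command:
  increments:
    - [[0.3,0,0],0]
    - [[0.2,0,0],0]

```text
t: 29.0
ee_pos: [516.4, 251.6, 52.7]
orientation: [2.015, 2.389, -0.067]
ft_force: [3.2, -13.9, 4.7]
width: 87.7
```

```bash
python3 - <<'E'
from h import *
o=get_obs();togo(o,(511.7,270,50),99.8);save('side','s15.png')
im=cv2.imread('pics/s15.png');cv2.imwrite('pics/s15z.png',cv2.resize(im[50:250,160:400],None,fx=3,fy=3))
E
```

```text
t 29.0 pos [516.4 251.6  52.7] yaw 99.74 tilt 2.6 F [  3.2 -13.9   4.7] w 87.7 q6 -1.26
  cm in tool: [ 1.91 -0.15  0.2 ] turn -0.06
```

View pics/s15z.png

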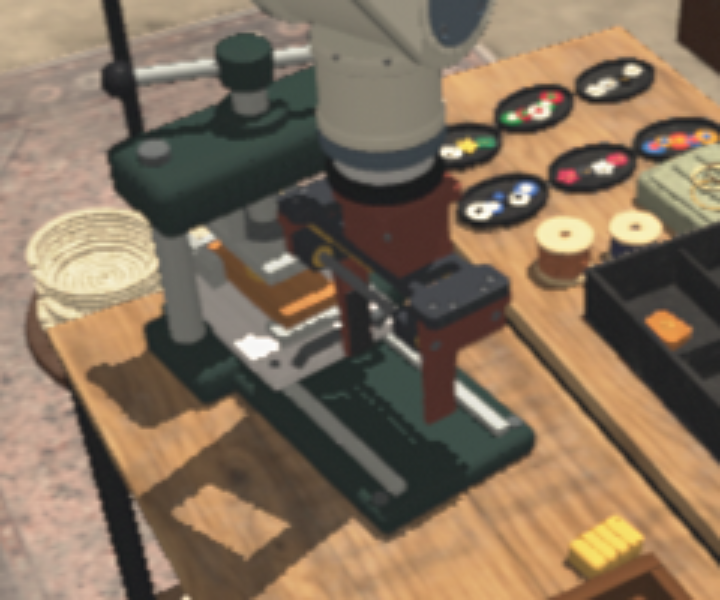

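Emit:
arm_command:
  increments:
    - [[-0.3,0,0],0]
    - [[-0.6,0,0],0]
    - [[-1.2,0,0],0]
    - [[-2,0,0],0]
    - [[-3,0,-0.5],0]
    - [[-3,0,-1],0]
    - [[-3,0,-1],0]
    - [[-3,0,-1],0]
    - [[-2,0,0],0]
    - [[-1,0,0],0]
    - [[0,0,0],0]

```text
t: 30.15
ee_pos: [549.4, 56.4, 95.4]
orientation: [2.017, 2.391, -0.064]
ft_force: [-0.0, 0.2, -0.6]
width: 87.9
```

```bash
python3 - <<'E'
from h import *
o=get_obs();togo(o,(511.7,270,50),99.8);save('side','s16.png');save('top','t16.png')
im=cv2.imread('pics/s16.png');cv2.imwrite('pics/s16z.png',cv2.resize(im[100:220,200:340],None,fx=5,fy=5,interpolation=cv2.INTER_CUBIC))
im=cv2.imread('pics/t16.png');cv2.imwrite('pics/t16z.png',cv2.resize(im[160:260,180:330],None,fx=5,fy=5,interpolation=cv2.INTER_CUBIC))
E
```

```text
t 30.15 pos [549.4  56.4  95.4] yaw 99.71 tilt 2.44 F [-0.   0.2 -0.6] w 87.9 q6 -1.6
  cm in tool: [ 2.183e+01 -2.000e-02  3.770e+00] turn -0.09
```

View pics/s16z.png

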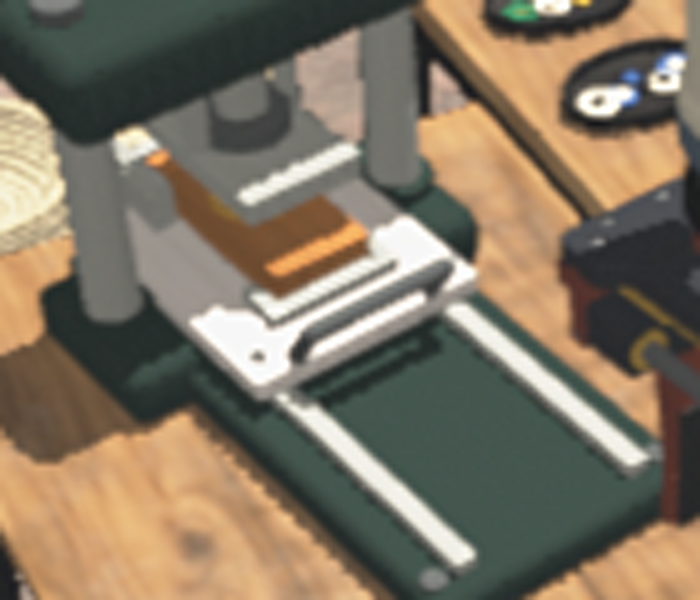

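View pics/t16z.png

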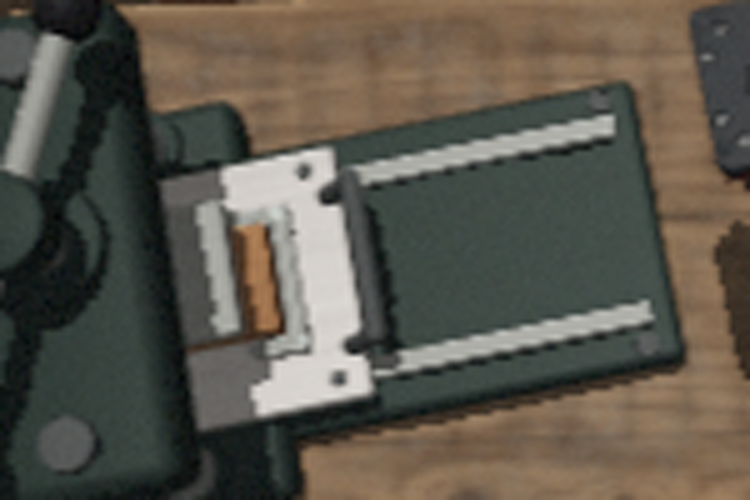

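```bash
python3 - <<'E'
from h import *
T=campose('top')
a=lambda x,y:((x+.5)/6-.5+225,(y+.5)/6-.5+155); b=lambda x,y:((x+.5)/5-.5+180,(y+.5)/5-.5+160)
for p,q,z in [((444,165),(305,171),42),((492,411),(338,377),42),((508,172),(347,178),66),((540,360),(378,345),66),((478,137),(332,150),42),((533,430),(373,395),42)]:
    P=onz(T,a(*p),z);Q=onz(T,b(*q),z); print(P.round(1),Q.round(1),np.linalg.norm(Q-P).round(1))
# wrist-known screws before: (475.6,185.8),(574.1,203.2)
E
```

```text
[573.9 203.5  42. ] [549.8 340.2  42. ] 138.7
[476.  186.5  42. ] [452.2 323.7  42. ] 139.2
[564.2 177.3  66. ] [540.4 315.3  66. ] 140.0
[491.2 166.7  66. ] [463.3 300.6  66. ] 136.8
[584.8 190.   42. ] [559.5 327.6  42. ] 139.8
[468.2 170.9  42. ] [443.5 307.4  42. ] 138.8
```

```bash
python3 - <<'E'
import cv2
im=cv2.imread('pics/side0.png'); cv2.imwrite('pics/sc.png',cv2.resize(im[50:200,180:310],None,fx=4,fy=4,interpolation=cv2.INTER_CUBIC))
im=cv2.imread('pics/top0.png'); cv2.imwrite('pics/tc.png',cv2.resize(im[145:275,155:255],None,fx=4.5,fy=4.5,interpolation=cv2.INTER_CUBIC))
E
```

```text
(no output)
```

View pics/sc.png

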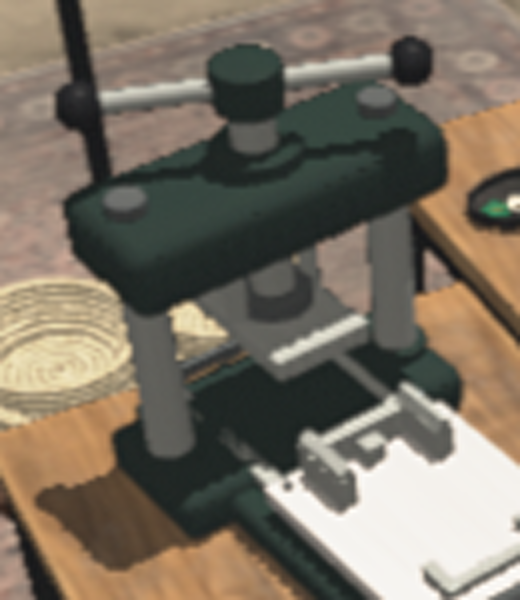

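View pics/tc.png

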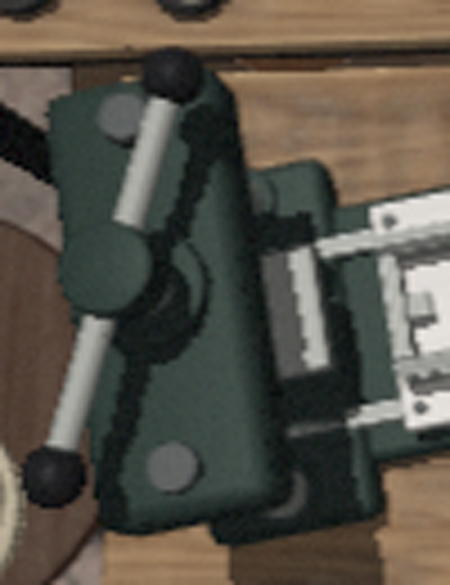

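```bash
python3 - <<'E'
from h import *
T=campose('top');S=campose('side')
a=lambda x,y:((x+.5)/4.5-.5+155,(y+.5)/4.5-.5+145); b=lambda x,y:((x+.5)/4-.5+180,(y+.5)/4-.5+50)
A,r=tri([ray(T,a(172,467)),ray(S,b(125,202))]);B,r2=tri([ray(T,a(122,117)),ray(S,b(376,101))]);print(A,B,r,r2)
m=(A+B)/2;u=np.array([np.cos(np.radians(99.85)),np.sin(np.radians(99.85)),0]);n=np.array([511.7,270,0]);print('head beyond nest0',(m-n)@u,'lat',(m-n)@[-u[1],u[0],0])
E
```

```text
[411.68594652 393.40979259 196.678525  ] [565.31536798 421.48448067 195.31994764] [np.float64(0.5764390677415706), np.float64(0.5764390677414855)] [np.float64(0.40797815570770374), np.float64(0.40797815570794216)]
head beyond nest0 139.38972349333764 lat -0.6556334162095503
```

Emit:
arm_command:
  increments:
    - [[0,0,-2],0]
    - [[0,0,-3],0]
    - [[0,0,-3],0]
    - [[0,0,-2],0]
    - [[0,0,0],0]
    - [[0,0,0],0]
    - [[0,0,0],0]

```text
t: 30.95
ee_pos: [547.1, 68.8, 193.8]
orientation: [2.01, 2.407, -0.072]
ft_force: [-0.8, 0.4, -0.8]
width: 88.1
```

```bash
python3 - <<'E'
from h import *
o=get_obs();togo(o,(511.7,270,50),99.8);save('side','s17.png')
T=campose('top');S=campose('side')
im=cv2.imread('pics/s17.png');h=cv2.cvtColor(im[220:330,310:440],cv2.COLOR_BGR2HSV);m=cv2.inRange(h,(19,110,130),(32,255,255));n,l,s,c=cv2.connectedComponentsWithStats(m);print([(s[i,4],(c[i]+[310,220]).round(1)) for i in range(1,n) if s[i,4]>60])
# block near-end top edge & lip, two views: near end of block top edge mid
a=lambda x,y:((x+.5)/5-.5+180,(y+.5)/5-.5+160); b=lambda x,y:((x+.5)/5-.5+200,(y+.5)/5-.5+100)
for n,p,q in [('blk near end A',(270,226),(368,232)),('blk near end B',(284,331),(272,270))]:
    X,r=tri([ray(T,a(*p)),ray(S,b(*q))]);print(n,X.round(1),np.round(r,1))
im=cv2.imread('pics/s17.png');cv2.imwrite('pics/s17z.png',im[100:340,190:450])
E
```

```text
t 30.95 pos [547.1  68.8 193.8] yaw 100.29 tilt 2.64 F [-0.8  0.4 -0.8] w 88.1 q6 -1.6
  cm in tool: [20.9   0.54 13.68] turn 0.49
[(np.int32(244), array([361.9, 230.1])), (np.int32(716), array([387.5, 295.7]))]
blk near end A [519.8 349.7  67. ] [0.9 0.9]
blk near end B [470.6 341.8  70.7] [0.4 0.4]
```

View pics/s17z.png

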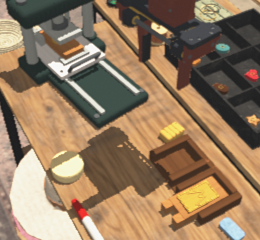

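```bash
python3 - <<'E'
from h import *
u=np.array([np.cos(np.radians(99.85)),np.sin(np.radians(99.85)),0]);v=np.array([-u[1],u[0],0])
n=np.array([511.7,270,42.])+139.2*u
def proj(name,X):
    K,Rm,C=campose(name); p=K@(Rm.T@(X-C)); return p[:2]/p[2]
D={'blkA top':n-56*u-25*v+[0,0,20],'blkB top':n-56*u+25*v+[0,0,20],'lipA in top':n-58*u-26.5*v+[0,0,8],'lipB in top':n-58*u+26.5*v+[0,0,8],'lipA out':n-66*u-34*v+[0,0,8],'lipB out':n-66*u+34*v+[0,0,8]}
ims={'top':(cv2.imread('pics/t16.png'),210,180,70,70),'side':(cv2.imread('pics/s17.png'),225,120,75,70)}
for nm,(im,x0,y0,w,h) in ims.items():
    f=9; z=cv2.resize(im[y0:y0+h,x0:x0+w],None,fx=f,fy=f,interpolation=cv2.INTER_CUBIC); raw=z.copy()
    for k,X in D.items():
        p=(proj(nm,X)-[x0,y0]+.5)*f-.5; print(nm,k,p.round(0)); cv2.circle(z,tuple(int(t) for t in p),4,(255,0,0) if 'blk' in k else (0,0,255),1)
    cv2.imwrite(f'pics/chk_{nm}.png',z[:590])
E
```

```text
top blkA top [197. 219.]
top blkB top [227. 411.]
top lipA in top [215. 221.]
top lipB in top [247. 422.]
top lipA out [241. 187.]
top lipB out [283. 444.]
side blkA top [433. 238.]
side blkB top [266. 318.]
side lipA in top [446. 277.]
side lipB in top [270. 362.]
side lipA out [488. 280.]
side lipB out [262. 391.]
```

View pics/chk_top.png

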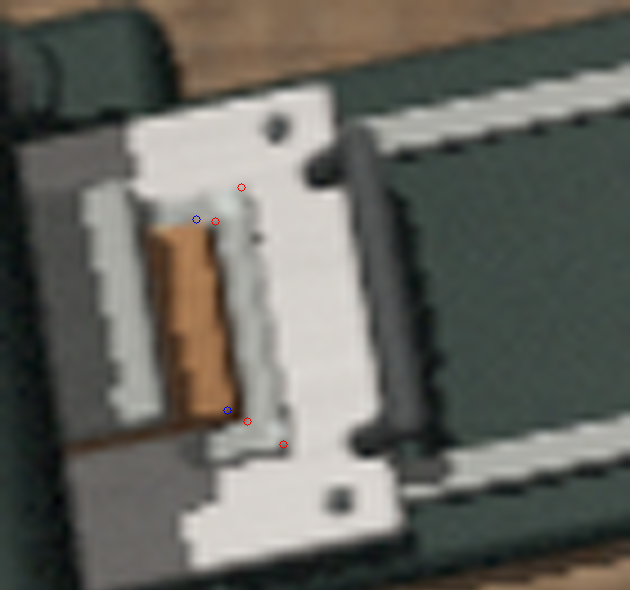

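View pics/chk_side.png

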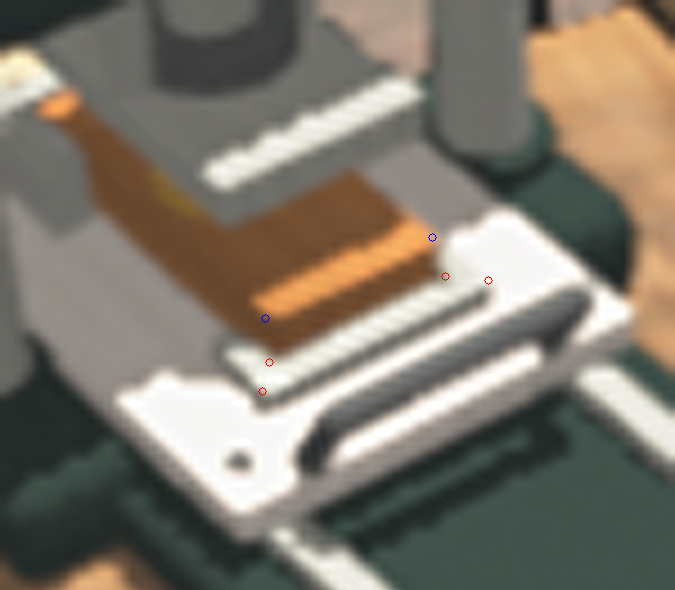

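```bash
python3 - <<'E'
from h import *
o=get_obs();print(o['t'],o['ft_force'].round(1));print(close_job())
E
```

```text
31.0 [-0.5  0.2 -0.3]
the job is handed in; nothing more can be done
None
```

The round block is seated in the nest with its notch over the key, and the bed is pushed home. I handed the job in at about 31 s; it reports no verdict.

**What I did**
- I gripped the round block at its notched end and lifted it out of the rack.
- I turned it about 81° and laid it on the table, then gripped it again near its middle.
- I lowered it into the nest until contact at 12 N and let go.
- I pushed the bed by its handle bar with the back of one open finger, until it stopped hard at about 15 N. Then I drew clear.

**Last checks**

| Check | Result |
|---|---|
| Block in the nest, before the push | Within about 1 mm of centre along and across; axis within about 0.3° of the nest's |
| Bed travel | About 139 mm, against about 139.4 mm measured from nest to press head beforehand, so home to within about 1 mm; measuring error is about 2 mm |
| Block after the push | Near end within about 1 pixel of where a flat, seated block should show, in both the side and top views |
| Rectangular block | Image position unchanged |
| Arm | Clear of everything at 194 mm, no force on the tool |

**Checks that disagreed**
- A rough two-view pick of the block's near top edge, after the push, gave 67–71 mm instead of 62 mm. The projection check in the table did not bear it out, so I took it as a bad pick. The notched end is hidden under the press and could not be checked again.
- The tool kept a tilt of about 2–3° that I could not remove with these moves. The block still lay flat once released.

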